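# Close the glaze mill jar

### The job

Close the ball-mill jar that leans in its stand: tighten the four wing knobs clockwise by turns, crossing over to the opposite knob each time and going only about half way at a time while the cover is still coming down, so that it sinks evenly onto its seal and never leans to one side, until all four are fully home and the cover sits flat on its flange. Only then, when no more air has to escape, put the vent plug that stands on the table into the hole in the middle of the cover, all the way down to its collar, and let go. Leave the other things on the table where they are.

Things in the scene. Friction and masses are not known exactly. Their poses are not given: they have to be found in the camera images.
- stand: Grey tube stand, fixed and heavy, 230 x 130 mm on the table. Origin on the table under the centre of the jar's flange face; z up, x level to the stand's back, y to its left.
- jar: White mill jar, 175 mm wide, 150 mm long, strapped in the stand, fixed. Origin at the centre of its flange face, 215 mm above the table; z along its axis out of the mouth, leaning 25 degrees from vertical toward the stand's front (the robot's side); x up the slope, y to the left.
- cover_plate (a point): Centre of the underside of the jar's cover: round aluminium plate 160 mm wide, 10 mm thick, with four ears for the wing knobs, on a square of 127 mm side (90 mm from the centre, midway between the x and y directions). Axes as the jar's. It rests on a springy rubber seal and dips toward a knob that is tightened alone.
- cover (a joint): How far the cover has been drawn down along the jar's axis (m): about 0 resting loose on the seal, 0.0036 to 0.0038 fully home on the flange. The seal pushes back with 8 N per mm over the whole cover.
- knob_a (a joint): Angle (rad) of the far left wing knob, opposite knob_c. Grows clockwise seen from outside (tightening). Starts at 0 to 0.15, meets the cover at about 0.15, is fully home (turns no further) at 1.25; moves 3.5 mm down its stud per rad. Resists with about 0.1 N m and stays where left.
- grip_a (a point): Middle of the far left knob's black bar, on the knob's axis. z points out along the stud (the jar's z), x along the bar (turns with the knob). Bar: 66 mm long (x), 14 mm thick (y; 17 mm at the round ends), 26 mm high (13 mm either side of this point); under it a round foot 29 mm wide, 20 mm high, above the cover.
- knob_b (a joint): Angle (rad) of the near left wing knob, opposite knob_d. Grows clockwise seen from outside (tightening). Starts at 0 to 0.15, meets the cover at about 0.15, is fully home (turns no further) at 1.25; moves 3.5 mm down its stud per rad. Resists with about 0.1 N m and stays where left.
- grip_b (a point): Middle of the near left knob's black bar, on the knob's axis. z points out along the stud (the jar's z), x along the bar (turns with the knob). Bar: 66 mm long (x), 14 mm thick (y; 17 mm at the round ends), 26 mm high (13 mm either side of this point); under it a round foot 29 mm wide, 20 mm high, above the cover.
- knob_c (a joint): Angle (rad) of the near right wing knob, opposite knob_a. Grows clockwise seen from outside (tightening). Starts at 0 to 0.15, meets the cover at about 0.15, is fully home (turns no further) at 1.25; moves 3.5 mm down its stud per rad. Resists with about 0.1 N m and stays where left.
- grip_c (a point): Middle of the near right knob's black bar, on the knob's axis. z points out along the stud (the jar's z), x along the bar (turns with the knob). Bar: 66 mm long (x), 14 mm thick (y; 17 mm at the round ends), 26 mm high (13 mm either side of this point); under it a round foot 29 mm wide, 20 mm high, above the cover.
- knob_d (a joint): Angle (rad) of the far right wing knob, opposite knob_b. Grows clockwise seen from outside (tightening). Starts at 0 to 0.15, meets the cover at about 0.15, is fully home (turns no further) at 1.25; moves 3.5 mm down its stud per rad. Resists with about 0.1 N m and stays where left.
- grip_d (a point): Middle of the far right knob's black bar, on the knob's axis. z points out along the stud (the jar's z), x along the bar (turns with the knob). Bar: 66 mm long (x), 14 mm thick (y; 17 mm at the round ends), 26 mm high (13 mm either side of this point); under it a round foot 29 mm wide, 20 mm high, above the cover.
- vent_hole (a point): Centre of the vent hole's mouth in the middle of the cover, on a neck 48 mm wide and 12 mm high (mouth 22 mm above the cover's underside). Axes as the cover's: z points out along the hole. Hole 33 mm wide, open right through into the hollow jar.
- plug_grip (a point): Centre of the knob of the loose vent plug (dark, 74 mm high, 70 g), 56 mm above its foot. Shank 30.4 mm wide, 28 mm long, bevelled foot; collar 47 mm wide, 6 mm thick; round knob 27 mm wide, 40 mm high (20 mm either side of this point). z from shank to knob. It stands upright on the table, right of the stand.
- plug_collar (a point): Centre of the underside of the plug's collar, 28 mm below plug_grip; it meets vent_hole when the plug is fully in.
- glaze_jar: Bystander: closed glaze jar, 48 mm wide, 68 mm high, on the table right of the stand; it and the plug may have changed places. Origin at the centre of its underside.
- beaker: Bystander: fired-clay beaker 72 mm wide, 80 mm high, to the left. Origin at the centre of its underside.
- dish: Bystander: shallow dish 140 mm wide, 60 mm high, near right. Origin at the centre of its underside.
Not all that is in view belongs to the job. What is shaped like the part that bears plug_grip but turquoise is not meant.

How it is judged:
By the outcome, as a careful person would: the job done as asked, in the order asked, and still so for the second after the job is handed in, with the robot touching nothing.
It also fails if it takes over 72 s, if anything falls off the work surface, if the arm or the gripper's body presses on something with over 40 N, if the wrist force passes 120 N, or if a joint passes its speed limit or range.

### The arm

A 7-joint arm with a two-finger parallel gripper is mounted at the origin on the work surface; the furniture and walls round the work are solid. World frame = base frame: x ahead of the robot, y to its left, z up, the work surface at z = 0. Lengths are in m, angles in rad, forces in N, time in s.
With the tool pointing down it reaches from about 0.4 to 0.875 m from the base axis. Payload 6.5 kg.
Tool frame: the origin (TCP) lies at the very end of the fingers, on their centre line; the grasp point (between the pads) lies 19 mm behind it (r.grip_point_offset is the distance from the TCP to the grasp point, in m); z points along the fingers, y is the line along which they close (so a half turn about z gives the same grasp; the last joint's range is limited). The gripper opens to 88 mm and grips with 3 to 60 N. Pads are 18 mm wide; open, the fingers measure 123 mm over their backs; the gripper's body (75 mm by 187 mm) begins 45 mm behind the grasp point.
Start: joints at [1.112, 0.536, -0.004, 1.538, 0.003, 1.067, -0.071], TCP at [0.249, -0.6, 0.208] pointing down, gripper open.
Joint ranges: [-2.7, 2.7], [-0.37, 2.16], [-1.27, 1.26], [0.24, 2.4], [-1.31, 4.45], [0.19, 1.91], [-2.76, 2.76]. Speed limits (rad/s): [2.39, 2.39, 3.14, 3.14, 3.14, 3.14, 3.14].

### API

Orientations are given as a unit quaternion [x, y, z, w].
In Python, from cell import r gives the robot as it stands.
- The arm moves only by the shell command python3 -m handwheel 'ROWS' [FORCE]. ROWS is a JSON object of lists of equal length, an entry for each row: "slide": the shift along the world's x, y, z each as a share of 400 mm, from -1 to 1, a list of three; "rotation": the turn, a rotation vector about the world's x, y, z each as a share of pi/2 rad, from -1 to 1, a list of three; "hand": the closure, from -1 (fully open) to 1 (shut). In form: {"slide": [[tx, ty, tz], ...], "rotation": [[rx, ry, rz], ...], "hand": [hand, ...]}. A call has 1 to 20 rows; each row is the pose to reach, as a shift and turn from the pose commanded when the call began; what a row does not reach only later rows make up. A row lasts 1/8 s, in which the tool goes at most 62.5 mm and 10.7 degrees, less where a joint would pass 70% of its speed; a pose out of reach is approached as far as the arm can. A call with a number of a shift or a turn outside -1 to 1 is refused whole. A call with a gripper value outside its range is refused whole. The fingers move at their own pace and stop on an object; FORCE is the grip in N (left out, the last holds). Time passes only in rows, so rows that repeat a pose let the fingers close. It gives the time, the measured TCP pose, the force, the opening and the grip force at its end, in the units of the state.
- r.observe(): the state, without advancing time (a new reading comes with each control period).
- r.capture(name): name is "scene" or "top" or "wrist"; returns a dict with "color" (420x560x3 uint8, red, green, blue), "K" (3x3 intrinsics, pixels), "k1" (the pictures are not rectified: a ray, as slopes to the right and down, at radius r is drawn at 1 + k1 r^2 times it, then the intrinsics apply), "rvec" (rotation vector, rad) and "tvec" (3), from world to camera coordinates, as OpenCV has them. Camera axes: x right, y down, z forward; pixel columns grow to the right and rows downward; lengths in m; the calibration is good to about 2 mm. A picture is of the moment at which its call begins. There is no depth.
- r.close_job(): hands the job in; it is judged then, once.
The state is a dict: "time": time; "joints": joint angles; "qvel": joint speeds; "joint_torque": joint torques, N m; "tool_pos": TCP position; "tool_rot": TCP orientation; "wrist_force": force on the tool from outside, world axes, zero at the start; "moment": the same for the moment, N m; "gripper_width": finger opening in m; "grasp_force": force on a finger pad.
Only numpy, scipy, OpenCV 4.12 (cv2) and the standard library are available. Lean on these libraries where they do the work, as an engineer would, in place of code of your own. Each camera call takes 0.05 s, during which the arm holds its last target. There are 200 camera calls.

## Working session

There is one attempt and no reset: what is moved stays moved. The work goes in short steps, Python scripts to look and compute and a shell command to move; the robot and the scene stay as the last step left them, time stands still between calls to the robot, and variables do not carry over. Pictures are saved under pics/ and viewed, at most 10 in all, crops included, and the job is handed in when it is done.

```bash
mkdir -p pics; ls; python3 - <<'E'
from cell import r
import cv2,numpy as np,json
for n in ["scene","top"]:
    c=r.capture(n); cv2.imwrite(f"pics/{n}0.png",c["color"][:,:,::-1])
    np.savez(f"{n}0.npz",**{k:np.array(v) for k,v in c.items()})
    R=cv2.Rodrigues(np.array(c["rvec"]))[0]; print(n,np.array(c["K"]).tolist(),c["k1"],(-R.T@np.array(c["tvec"]).ravel()).round(3),R[2].round(3))
o=r.observe();print(o); print(r.grip_point_offset)
E
```

```text
pics
scene [[465.713288062071, 0.0, 276.35489154574526], [0.0, 465.713288062071, 208.14521903370675], [0.0, 0.0, 1.0]] -0.001708262185650825 [1.036 0.055 1.169] [-0.485 -0.133 -0.865]
top [[420.38202826577776, 0.0, 286.094952262106], [0.0, 420.38202826577776, 212.53036195871192], [0.0, 0.0, 1.0]] -0.13200997901344705 [ 0.32  -0.09   1.111] [ 0.199  0.012 -0.98 ]
{'time': 0.1, 'joints': array([ 1.11179629,  0.53703814, -0.00444707,  1.53873832,  0.00261823,
        1.06729295, -0.07120488]), 'qvel': array([-6.34608955e-04, -1.19393614e-03,  7.19842710e-05, -1.56479002e-03,
        1.12143486e-04,  2.62572639e-04, -3.18537297e-04]), 'joint_torque': array([ 2.13139945e-03, -5.72081852e+01,  9.93651710e-01, -2.52232790e+01,
       -5.62737684e-02,  1.33986530e-02,  2.04800733e-05]), 'tool_pos': array([ 0.24857015, -0.59997005,  0.20697455]), 'tool_rot': array([ 9.80767083e-01,  1.95180397e-01, -2.02395774e-04, -7.07140824e-04]), 'wrist_force': array([-0.6208529 ,  0.38760047,  1.01455707]), 'moment': array([ 0.01577641, -0.05838918, -0.02270997]), 'grasp_force': 0.0, 'gripper_width': 0.088445040305096}
0.0187
```

View pics/scene0.png

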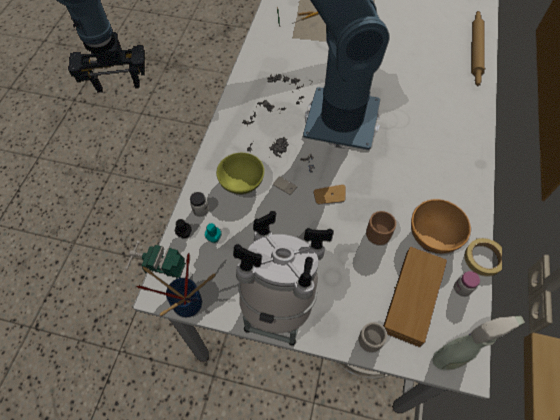

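View pics/top0.png

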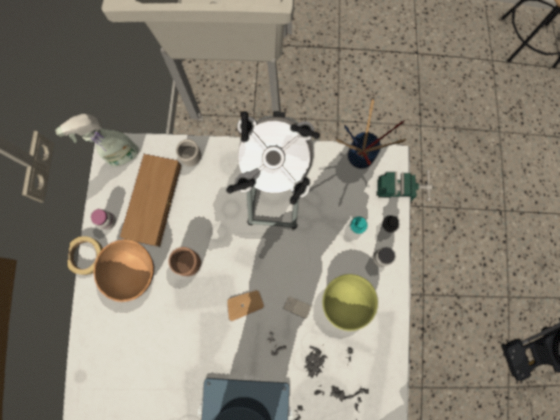

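Top view: jar cover around (274,157). Knobs: a (245,125), b (240,185), c (300,188), d (307,131). 
Plug candidates:
- black piece, top (390,224) / scene (183,229)
- turquoise lookalike, top (359,225) / scene (213,233)
- grey glaze jar, top (386,256) / scene (199,204)

I choose the black one and check it in a close crop.

```bash
python3 - <<'E'
import cv2,numpy as np
s=cv2.imread("pics/scene0.png");t=cv2.imread("pics/top0.png")
def cr(im,x,y,w,h,f): return cv2.resize(im[y:y+h,x:x+w],None,fx=f,fy=f,interpolation=cv2.INTER_CUBIC)
A=cr(s,225,200,115,85,3.4);B=cr(t,222,105,115,110,3.4)
C=cr(s,165,185,65,60,3.4);D=cr(t,340,205,65,68,3.4)
o=np.zeros((600,800,3),np.uint8)
for im,(x,y) in ((A,(0,0)),(B,(400,0)),(C,(0,300)),(D,(400,375))):
    im=im[:600-y,:800-x]; o[y:y+im.shape[0],x:x+im.shape[1]]=im
cv2.imwrite("pics/crop1.png",o)
E
```

```text
(no output)
```

View pics/crop1.png

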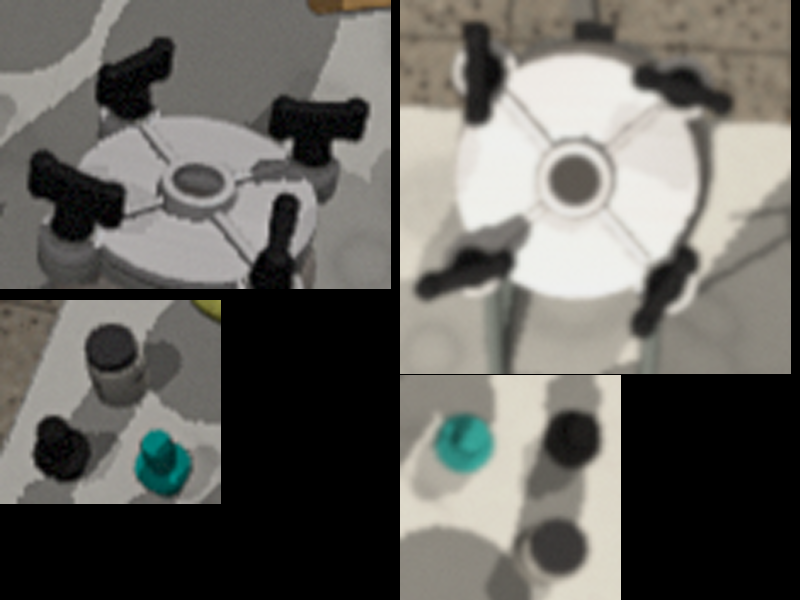

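```bash
cat > h.py <<'E'
import numpy as np,cv2
from scipy.optimize import least_squares
from scipy.spatial.transform import Rotation as Ro
def und(c,px):
    K=np.array(c["K"]);p=(np.atleast_2d(np.asarray(px,float))-K[:2,2])/[K[0,0],K[1,1]];u=p.copy()
    for _ in range(10): u=p/(1+float(c["k1"])*(u**2).sum(1,keepdims=True))
    return u
def rays(c,px):
    R=cv2.Rodrigues(np.array(c["rvec"]))[0];t=np.array(c["tvec"]).ravel()
    u=und(c,px);d=np.c_[u,np.ones(len(u))]@R
    return -R.T@t,d/np.linalg.norm(d,axis=1,keepdims=True)
def proj(c,P):
    R=cv2.Rodrigues(np.array(c["rvec"]))[0];t=np.array(c["tvec"]).ravel()
    q=np.atleast_2d(P)@R.T+t;u=q[:,:2]/q[:,2:];u=u*(1+float(c["k1"])*(u**2).sum(1,keepdims=True))
    K=np.array(c["K"]);return u*[K[0,0],K[1,1]]+K[:2,2]
def onplane(c,px,P,n):
    o,d=rays(c,px);return o+d*(((P-o)@n)/(d@n))[:,None]
def tri(o1,d1,o2,d2):
    A=np.array([d1,-d2]).T;s=np.linalg.lstsq(A,o2-o1,rcond=None)[0]
    a=o1+s[0]*d1;b=o2+s[1]*d2;return (a+b)/2,np.linalg.norm(a-b)
def Rjar(yaw):  # stand x to back; jar z leans 25deg toward -x of stand; x up slope
    return Ro.from_euler("z",yaw).as_matrix()@Ro.from_euler("y",-25,degrees=True).as_matrix()
KN=np.array([[1,1],[-1,1],[-1,-1],[1,-1]])*0.0635
E
cat > m.py <<'E'
from h import *
S=dict(np.load("scene0.npz"));T=dict(np.load("top0.npz"))
s=lambda p:np.array(p)/3.4+[225,200]
t=lambda p:(np.array(p)-[400,0])/3.4+[222,105]
sp=s([[279,240],[318,118],[136,72],[78,188],[198,180]]);tp=t([[478,72],[465,273],[664,290],[685,89],[575,180]])
o1,d1=rays(S,sp);o2,d2=rays(T,tp)
for i in range(5): print("abcdv"[i],*[np.round(x,4) for x in tri(o1,d1[i],o2,d2[i])])
L=np.array([[*k,.047] for k in KN]+[[0,0,.0257]])
f=lambda p:L@Rjar(p[2]).T+[p[0],p[1],.215]
q=least_squares(lambda p:np.r_[(proj(S,f(p))-sp).ravel(),(proj(T,f(p))-tp).ravel()],[.6,0,0],loss="soft_l1")
print(q.x,q.fun.round(1)[:10],q.fun[10:].round(1)); print(f(q.x).round(4))
R=Rjar(q.x[2])
ends=t([[478,28],[478,115],[508,262],[425,287],[685,255],[645,325],[645,76],[725,103]])
for i in range(4):
    e=onplane(T,ends[2*i:2*i+2],f(q.x)[i],R[:,2]);v=R.T@(e[1]-e[0]);print("abcd"[i],"bar angle in jar frame deg",np.degrees(np.arctan2(v[1],v[0])),np.linalg.norm(v))
sc=lambda p:(np.array(p)-[0,300])/3.4+[165,185]
tc=lambda p:(np.array(p)-[400,375])/3.4+[340,205]
for n,a,b,h in (("plug knob top",[50,428],[568,435],.074),("glaze top",[112,342],[558,547],.068)):
    o,d=rays(S,sc(a));oo,dd=rays(T,tc(b));print(n,tri(o,d[0],oo,dd[0]),onplane(S,sc(a),np.array([0,0,h]),np.array([0,0,1.])),onplane(T,tc(b),np.array([0,0,h]),np.array([0,0,1.])))
E
python3 m.py
```

```text
a [0.669  0.0158 0.2871] 0.0004
b [0.5549 0.0206 0.2318] 0.0008
c [ 0.5499 -0.106   0.2311] 0.0003
d [ 0.6644 -0.1116  0.285 ] 0.0024
v [ 0.6192 -0.0458  0.2352] 0.0001
[ 0.62949465 -0.04609467 -0.04075012] [-0.2  0.9  0.1  0.1 -0.2 -0.1 -0.4  0.2  0.2 -0.8] [ 0.   0.2  0.3  0.2  0.1  0.2 -0.8  0.1 -0.1 -0.2]
[[ 0.6697  0.0158  0.2844]
 [ 0.5547  0.0205  0.2308]
 [ 0.5496 -0.1064  0.2308]
 [ 0.6646 -0.1111  0.2844]
 [ 0.6186 -0.0457  0.2383]]
a bar angle in jar frame deg -176.34354468260847 0.05350032453821292
b bar angle in jar frame deg 111.65530416207842 0.05624559543687298
c bar angle in jar frame deg 155.7167788064609 0.0518579717388153
d bar angle in jar frame deg -103.61747583843491 0.05215739962591743
plug knob top (array([ 0.52214855, -0.34939809,  0.06382887]), np.float64(0.015246477238814948)) [[ 0.52739592 -0.35356311  0.074     ]] [[ 0.51836641 -0.3392627   0.074     ]]
glaze top (array([ 0.43571675, -0.33457398,  0.06555186]), np.float64(0.000770262753154953)) [[ 0.43706493 -0.33410998  0.068     ]] [[ 0.43536954 -0.33361286  0.068     ]]
```

```bash
cat > plan.py <<'E'
from h import *
from cell import r
X0=np.array([.6295,-.0461,.215]);RJ=Rjar(-.0408)
def Rtool(phi):  # tool x at jar angle phi (deg), tool z = -jar z
    c,s=np.cos(np.radians(phi)),np.sin(np.radians(phi))
    return RJ@np.array([[c,s,0],[s,-c,0],[0,0,-1.]])
def to(P,R,tag=""):
    o=r.observe();Rc=Ro.from_quat(o["tool_rot"]).as_matrix()
    print(tag,"slide",((P-o["tool_pos"])/.4).round(4),"rot",(Ro.from_matrix(R@Rc.T).as_rotvec()/(np.pi/2)).round(4),
      "deg",np.degrees(Ro.from_matrix(R@Rc.T).magnitude()).round(1))
def knob(k,phi,up,tag=""): # up: TCP height above flange along jar z
    i="abcd".index(k);P=X0+RJ@np.array([*KN[i],up]);to(P,Rtool(phi),tag or f"{k} phi{phi} up{up}")
def st():
    o=r.observe();R=RJ.T@Ro.from_quat(o["tool_rot"]).as_matrix()
    p=RJ.T@(o["tool_pos"]-X0)
    print("t",round(o["time"],2),"jarframe tcp mm",(p*1e3).round(1),"phi",np.degrees(np.arctan2(R[1,0],R[0,0])).round(1),"z",R[2,2].round(3),"F",o["wrist_force"].round(1),"M",o["moment"].round(2),"w",round(o["gripper_width"],4),"gf",round(o["grasp_force"],1),"j",o["joints"].round(2))
E
python3 - <<'E'
from plan import *
S=dict(np.load("scene0.npz"));T=dict(np.load("top0.npz"))
o,d=rays(S,[215,272]);a,b=rays(T,[345,127]);print(tri(o,d[0],a,b[0]))
o,d=rays(S,[188,256]);a,b=rays(T,[404,122]);print(tri(o,d[0],a,b[0]))
st();knob("b",111,.12);knob("b",111,.038)
E
```

```text
(array([ 0.69830573, -0.19000204,  0.23337683]), np.float64(0.023226116090752813))
(array([ 0.69157349, -0.27748767,  0.28165317]), np.float64(0.08678221732809871))
t 0.1 jarframe tcp mm [-327.9 -568.9  144. ] phi 27.1 z -0.906 F [-0.6  0.4  1. ] M [ 0.02 -0.06 -0.02] w 0.0884 gf 0.0 j [ 1.11  0.54 -0.    1.54  0.    1.07 -0.07]
b phi111 up0.12 slide [0.6884 1.5543 0.2249] rot [-0.2178 -0.2153  0.9408] deg 89.0
b phi111 up0.038 slide [0.7749 1.5508 0.0391] rot [-0.2178 -0.2153  0.9408] deg 89.0
```

```bash
python3 -m handwheel '{"slide":[[0.1,0.1,0.15],[0.2,0.25,0.3],[0.6,0.95,0.4],[0.6,0.95,0.4],[0.6,0.95,0.4],[0.6,0.95,0.4],[0.6,0.95,0.4],[0.6,0.95,0.4]],"rotation":[[0,0,0.1],[0,0,0.2],[-0.2178,-0.2153,0.9408],[-0.2178,-0.2153,0.9408],[-0.2178,-0.2153,0.9408],[-0.2178,-0.2153,0.9408],[-0.2178,-0.2153,0.9408],[-0.2178,-0.2153,0.9408]],"hand":[-1,-1,-1,-1,-1,-1,-1,-1]}' 40; python3 -c "
from plan import *
st();knob('b',111,.12);knob('b',111,.038)"
```

```text
time: 1.1
tool_pos: [0.4895, -0.218, 0.3681]
tool_rot: [0.619, 0.76, 0.109, 0.165]
wrist_force: [0.8, 0.1, 0.1]
gripper_width: 0.0881
grasp_force: 0.0
t 1.1 jarframe tcp mm [ -55.8 -177.4  194.9] phi 104.3 z -0.999 F [0.8 0.1 0.1] M [-0.01  0.25  0.02] w 0.0881 gf 0.0 j [ 0.87 -0.01 -0.45  1.93 -0.17  0.85  0.72]
b phi111 up0.12 slide [ 0.0861  0.5993 -0.1779] rot [-0.0177 -0.0233  0.0744] deg 7.2
b phi111 up0.038 slide [ 0.1727  0.5958 -0.3637] rot [-0.0177 -0.0233  0.0744] deg 7.2
```

```bash
python3 -m handwheel '{"slide":[[0.086,0.6,-0.17],[0.086,0.6,-0.178],[0.086,0.6,-0.178],[0.086,0.6,-0.178],[0.086,0.6,-0.178],[0.086,0.6,-0.178]],"rotation":[[-0.018,-0.023,0.074],[-0.018,-0.023,0.074],[-0.018,-0.023,0.074],[-0.018,-0.023,0.074],[-0.018,-0.023,0.074],[-0.018,-0.023,0.074]],"hand":[-1,-1,-1,-1,-1,-1]}'; python3 -c "
from plan import *
c=r.capture('wrist');cv2.imwrite('pics/w1.png',c['color'][:,:,::-1])
P=X0+np.c_[KN,np.full(4,.047)]@RJ.T;print(proj(c,P).round(0).tolist())
st();knob('b',111,.12);knob('b',111,.038)"
```

```text
time: 1.85
tool_pos: [0.5227, 0.0204, 0.296]
tool_rot: [0.572, 0.792, 0.118, 0.179]
wrist_force: [-0.5, -0.3, 0.8]
gripper_width: 0.0883
grasp_force: 0.0
[[428.0, 261.0], [287.0, 209.0], [237.0, 334.0], [365.0, 375.0]]
t 1.9 jarframe tcp mm [-64.6  60.9 119.8] phi 110.6 z -1.0 F [-0.3  0.1 -0.2] M [-0.    0.28 -0.01] w 0.0884 gf 0.0 j [ 0.62  0.02 -0.8   2.1   0.19  0.61  0.01]
b phi111 up0.12 slide [0.0025 0.0064 0.0017] rot [-0.0008 -0.0019  0.0048] deg 0.5
b phi111 up0.038 slide [ 0.0891  0.0029 -0.1841] rot [-0.0008 -0.0019  0.0048] deg 0.5
```

View pics/w1.png

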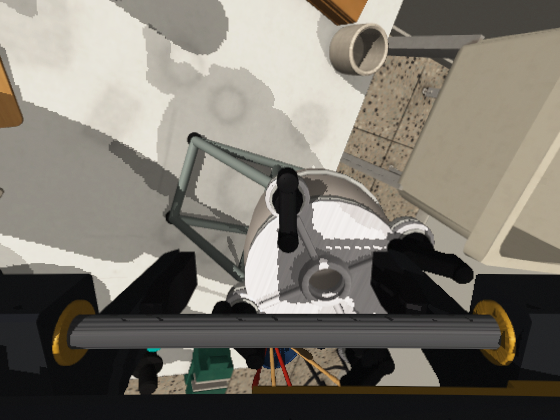

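The wrist view shows knob b's bar at (288,210), where it was predicted (287,209), upright between the fingers. The vent hole is at (326,280).

```bash
python3 -m handwheel '{"slide":[[0.06,0.003,-0.12],[0.089,0.004,-0.184],[0.089,0.004,-0.184],[0.089,0.004,-0.184],[0.089,0.004,-0.184],[0.089,0.004,-0.184],[0.089,0.004,-0.184]],"rotation":[[0,0,0],[0,0,0],[0,0,0],[0,0,0],[0,0,0],[0,0,0],[0,0,0]],"hand":[-1,-1,0.5,1,1,1,1]}' 40; python3 -c "
from plan import *
st();knob('b',77,.036);knob('b',111,.12)"
```

```text
time: 2.78
tool_pos: [0.5589, 0.0209, 0.2235]
tool_rot: [0.573, 0.791, 0.118, 0.181]
wrist_force: [0.0, -0.8, 0.3]
gripper_width: 0.0401
grasp_force: 0.0
t 2.77 jarframe tcp mm [-62.8  64.   38.6] phi 110.6 z -1.0 F [ 0.  -0.8  0.3] M [-0.07  0.25  0.01] w 0.0401 gf 0.0 j [ 0.5   0.22 -0.76  2.12  0.57  0.49 -0.34]
b phi77 up0.036 slide [ 0.0012 -0.0014 -0.0067] rot [ 0.1586 -0.0078 -0.3375] deg 33.6
b phi111 up0.12 slide [-0.0875  0.0022  0.1836] rot [-0.0006 -0.0009  0.005 ] deg 0.5
```

```bash
python3 -m handwheel '{"slide":[[0,0,0],[0,0,0],[0,0,0],[0,0,-0.001],[0,0,-0.003],[0,-0.001,-0.005],[0.001,-0.001,-0.006],[0.001,-0.001,-0.006]],"rotation":[[0,0,0],[0,0,0],[0,0,0],[0.04,-0.002,-0.085],[0.08,-0.004,-0.17],[0.12,-0.006,-0.255],[0.159,-0.008,-0.3375],[0.159,-0.008,-0.3375]],"hand":[1,1,1,1,1,1,1,1]}' 40; python3 -c "
from plan import *
st();knob('b',77,.036);knob('b',77,.1);knob('d',80,.1);knob('d',76,.038)"
```

```text
time: 3.78
tool_pos: [0.5592, 0.0208, 0.2205]
tool_rot: [0.776, 0.593, 0.167, 0.138]
wrist_force: [-0.9, -0.1, 0.0]
gripper_width: 0.0005
grasp_force: 0.0
t 3.77 jarframe tcp mm [-63.8  64.   35.8] phi 77.1 z -1.0 F [-0.9 -0.1  0. ] M [-0.01  0.34 -0.03] w 0.0005 gf 0.0 j [ 0.4   0.21 -0.64  2.13  0.51  0.47 -0.88]
b phi77 up0.036 slide [ 0.0004 -0.0013  0.0007] rot [-0.0004 -0.     -0.0012] deg 0.1
b phi77 up0.1 slide [-0.0671  0.0015  0.1457] rot [-0.0004 -0.     -0.0012] deg 0.1
d phi80 up0.1 slide [ 0.2074 -0.3275  0.2799] rot [-0.0144  0.0005  0.029 ] deg 2.9
d phi76 up0.038 slide [ 0.2729 -0.3302  0.1394] rot [ 0.0043 -0.0002 -0.0112] deg 1.1
```

```bash
python3 -c "
from plan import *
c=r.capture('wrist')['color'];s=r.capture('scene');
f=lambda a,k:cv2.resize(a,None,fx=k,fy=k,interpolation=cv2.INTER_CUBIC)
print(proj(s,r.observe()['tool_pos']))
o=np.zeros((600,800,3),np.uint8);w=f(c[150:420,100:460],1.05);o[:w.shape[0],:w.shape[1]]=w;q=f(s['color'][170:290,220:350],3.2);o[:q.shape[0],384:384+q.shape[1]]=q
cv2.imwrite('pics/w2.png',o[:400,:,::-1])"
```

```text
[[318.11382859 238.6399649 ]]
```

View pics/w2.png

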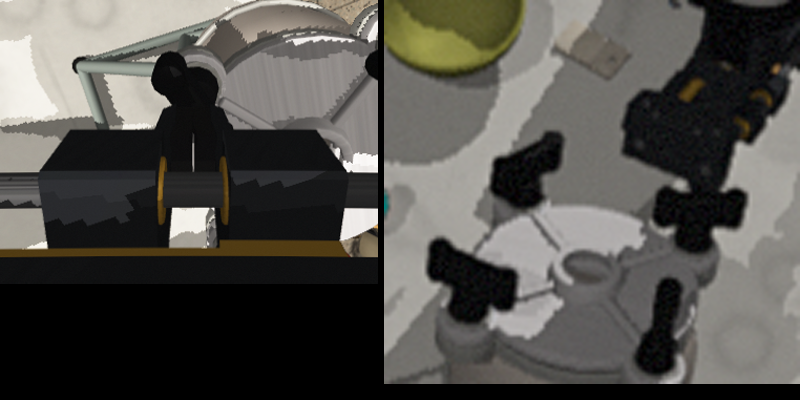

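```bash
python3 -c "
from plan import *
o=r.observe();R=Ro.from_quat(o['tool_rot']).as_matrix();p=o['tool_pos']
B=X0+RJ@np.array([-.0635,.0635,.047])
pts=[p,p-.0187*R[:,2],p-.064*R[:,2],B]
out=np.zeros((600,800,3),np.uint8)
def put(n,box,k,at):
    c=r.capture(n);im=(255*(c['color']/255.)**.45).astype(np.uint8)
    x,y,w,h=box;q=cv2.resize(im[y:y+h,x:x+w],None,fx=k,fy=k,interpolation=cv2.INTER_CUBIC)
    for (u,v),col in zip(proj(c,np.array(pts)),[(255,0,0),(0,255,0),(0,0,255),(255,0,255)]): cv2.circle(q,(int((u-x)*k),int((v-y)*k)),3,col,1)
    print(n,proj(c,np.array(pts)).round(0).tolist())
    out[at[1]:at[1]+q.shape[0],at[0]:at[0]+q.shape[1]]=q
put('wrist',(190,180,200,150),2,(0,0));put('scene',(265,170,80,90),5,(400,0));put('top',(200,140,100,70),4,(0,310))
cv2.imwrite('pics/w3.png',out[:,:,::-1])"
```

```text
wrist [[285.0, 245.0], [285.0, 259.0], [286.0, 308.0], [286.0, 253.0]]
scene [[318.0, 239.0], [319.0, 232.0], [323.0, 216.0], [319.0, 235.0]]
top [[242.0, 185.0], [241.0, 186.0], [237.0, 190.0], [241.0, 185.0]]
```

View pics/w3.png

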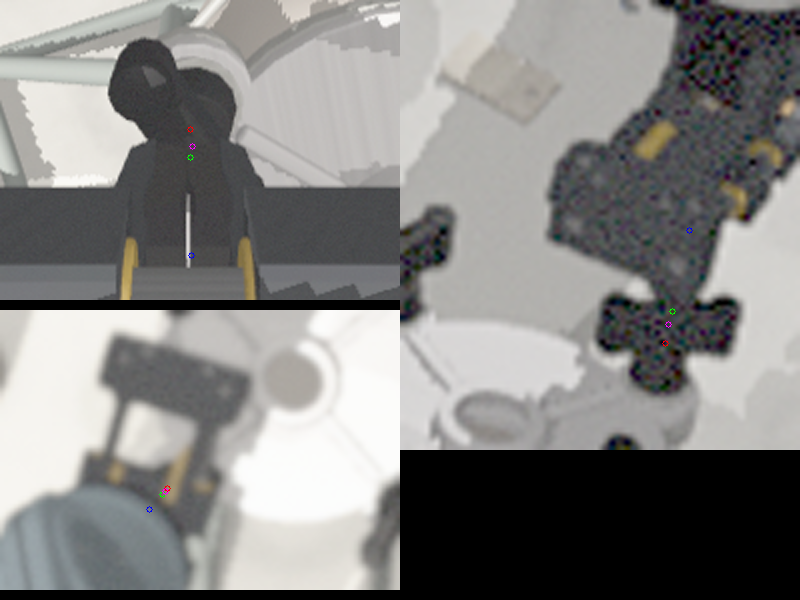

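```bash
python3 -c "
from plan import *
c=r.capture('wrist');o=r.observe();R=Ro.from_quat(o['tool_rot']).as_matrix();p=o['tool_pos']
Rc=cv2.Rodrigues(np.array(c['rvec']))[0];C=-Rc.T@np.array(c['tvec']).ravel()
print('cam in tool mm',(R.T@(C-p)*1e3).round(1),'fwd',(R.T@Rc[2]).round(3),'f',c['K'][0][0])
# virtual w1 pose
R1=Ro.from_quat([0.572,0.792,0.118,0.179]).as_matrix();p1=np.array([.5227,.0204,.296])
d=dict(c);Rn=Rc@R@R1.T;d['rvec']=cv2.Rodrigues(Rn)[0];d['tvec']=-Rn@(p1+R1@R.T@(C-p))
for z in (.024,.047):
  b=X0+RJ@np.array([-.0635,.0635,z]);u=RJ@np.array([np.cos(np.radians(111)),np.sin(np.radians(111)),0])*.033
  print(z,proj(d,np.array([b-u,b,b+u])).round(0).tolist())
print('vent',proj(d,X0+RJ@np.array([0,0,.0257])).round(0))
for w in (.044,.0615): print('tips',w,proj(d,np.array([p1+R1@np.array([0,s*w,0]) for s in(1,-1)])).round(0).tolist())
for dz in (0,-.02,-.045,-.064): print('now tip',dz,proj(c,np.array([p+R@np.array([sx*.009,0,dz]) for sx in(1,-1)])).round(0).tolist())
"
```

```text
cam in tool mm [  74.6   -0.8 -175.7] fwd [-0.288 -0.001  0.958] f 320.51398908692636
0.024 [[288.0, 236.0], [288.0, 201.0], [287.0, 164.0]]
0.047 [[288.0, 247.0], [288.0, 209.0], [288.0, 168.0]]
vent [[326. 286.]]
tips 0.044 [[360.0, 245.0], [211.0, 245.0]]
tips 0.0615 [[390.0, 245.0], [181.0, 245.0]]
now tip 0 [[285.0, 231.0], [285.0, 259.0]]
now tip -0.02 [[285.0, 244.0], [285.0, 275.0]]
now tip -0.045 [[286.0, 266.0], [286.0, 301.0]]
now tip -0.064 [[286.0, 288.0], [286.0, 327.0]]
```

```bash
python3 -c "
from plan import *
c=r.capture('wrist');o=r.observe();R=Ro.from_quat(o['tool_rot']).as_matrix();p=o['tool_pos']
for z in (.024,.034,.047,.06):
  for ph in (111,77):
    b=X0+RJ@np.array([-.0635,.0635,z]);u=RJ@np.array([np.cos(np.radians(ph)),np.sin(np.radians(ph)),0])*.033
    q=proj(c,np.array([b-u,b,b+u]));print(z,ph,((q-[190,180])*2).round(0).tolist())
np.savez('wnow.npz',im=c['color'])
im=c['color'][215:300,240:335]; g=(255*(cv2.resize(im,None,fx=8,fy=6.5,interpolation=cv2.INTER_CUBIC)/255.)**.4*1.5).clip(0,255).astype(np.uint8)
cv2.imwrite('pics/w4.png',g[:,:,::-1]);print(g.shape)
st()"
```

```text
0.024 111 [[248.0, 194.0], [192.0, 116.0], [131.0, 31.0]]
0.024 77 [[191.0, 210.0], [192.0, 116.0], [192.0, 13.0]]
0.034 111 [[251.0, 210.0], [192.0, 128.0], [128.0, 40.0]]
0.034 77 [[191.0, 226.0], [192.0, 128.0], [192.0, 21.0]]
0.047 111 [[255.0, 233.0], [192.0, 146.0], [123.0, 52.0]]
0.047 77 [[192.0, 250.0], [192.0, 146.0], [193.0, 32.0]]
0.06 111 [[260.0, 259.0], [192.0, 167.0], [118.0, 67.0]]
0.06 77 [[192.0, 277.0], [192.0, 167.0], [193.0, 45.0]]
(552, 760, 3)
t 4.12 jarframe tcp mm [-63.8  63.9  35.8] phi 77.0 z -1.0 F [-0.1 -0.3  0.7] M [-0.05  0.4  -0.01] w 0.0006 gf 0.0 j [ 0.4   0.21 -0.64  2.13  0.51  0.47 -0.88]
```

View pics/w4.png

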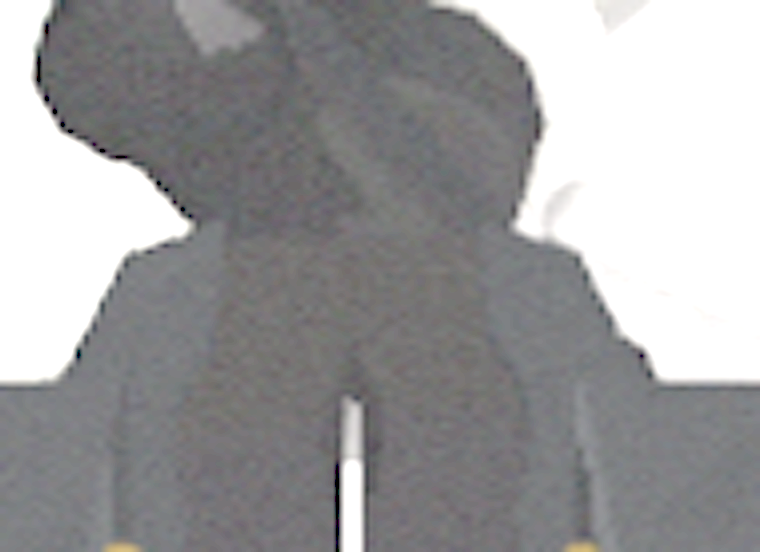

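The pictures show the closed fingers ending at the top of the bar (tip edge at wrist row 251, not 231–259). The real tips look about 27 mm short of the reported TCP, so I'll open, turn back and go deeper with a force check.

```bash
python3 -c "
from plan import *
knob('b',109,.036);knob('b',109,.018)"
```

```text
b phi109 up0.036 slide [ 0.0004 -0.001   0.0007] rot [-0.1507  0.0059  0.3215] deg 32.0
b phi109 up0.018 slide [ 0.0194 -0.0017 -0.0401] rot [-0.1507  0.0059  0.3215] deg 32.0
```

```bash
python3 -m handwheel '{"slide":[[0,0,0.01],[0,0,0.01],[0,0,0.01],[0,0,0.01],[0.01,-0.001,-0.02],[0.019,-0.002,-0.04],[0.019,-0.002,-0.04],[0.019,-0.002,-0.04],[0.019,-0.002,-0.04],[0.019,-0.002,-0.04],[0.019,-0.002,-0.04]],"rotation":[[-0.04,0,0.08],[-0.08,0.003,0.16],[-0.12,0.005,0.25],[-0.1507,0.006,0.3215],[-0.1507,0.006,0.3215],[-0.1507,0.006,0.3215],[-0.1507,0.006,0.3215],[-0.1507,0.006,0.3215],[-0.1507,0.006,0.3215],[-0.1507,0.006,0.3215],[-0.1507,0.006,0.3215]],"hand":[-0.2,-0.2,-0.2,-0.2,-0.2,-0.2,1,1,1,1,1]}' 40; python3 -c "
from plan import *
st()"
```

```text
time: 5.5
tool_pos: [0.5677, 0.0202, 0.2052]
tool_rot: [0.583, 0.783, 0.123, 0.179]
wrist_force: [2.1, 0.6, -0.5]
gripper_width: 0.0136
grasp_force: 39.8
t 5.5 jarframe tcp mm [-62.6  63.7  18.3] phi 109.0 z -1.0 F [ 2.1  0.6 -0.5] M [ 0.04 -0.26  0.1 ] w 0.0136 gf 39.8 j [ 0.45  0.26 -0.7   2.13  0.64  0.46 -0.44]
```

```bash
python3 -c "
from plan import *
knob('b',75,.0163)"
```

```text
b phi75 up0.0163 slide [ 0.0001 -0.0005 -0.0056] rot [ 0.1593 -0.0054 -0.342 ] deg 34.0
```

```bash
python3 -m handwheel '{"slide":[[0,0,-0.001],[0,0,-0.003],[0,0,-0.004],[0,0,-0.0055],[0,0,-0.0055]],"rotation":[[0.04,-0.001,-0.085],[0.08,-0.003,-0.17],[0.12,-0.004,-0.256],[0.1593,-0.005,-0.342],[0.1593,-0.005,-0.342]],"hand":[1,1,1,1,1]}' 40; python3 -c "
from plan import *
st();knob('b',75,.075);knob('d',78,.075);knob('d',76,.018)"
```

```text
time: 6.12
tool_pos: [0.5688, 0.0203, 0.2034]
tool_rot: [0.787, 0.578, 0.17, 0.135]
wrist_force: [8.4, 0.6, -5.1]
gripper_width: 0.0134
grasp_force: 39.8
t 6.12 jarframe tcp mm [-62.3  63.9  16.3] phi 74.9 z -1.0 F [ 8.4  0.6 -5.1] M [-0.01 -0.96 -0.02] w 0.0134 gf 39.8 j [ 0.34  0.25 -0.58  2.13  0.57  0.43 -0.97]
b phi75 up0.075 slide [-0.0646  0.0017  0.1318] rot [-0.0016  0.0008  0.0006] deg 0.2
d phi78 up0.075 slide [ 0.2099 -0.3272  0.2659] rot [-0.0157  0.0014  0.0308] deg 3.1
d phi76 up0.018 slide [ 0.2701 -0.3297  0.1368] rot [-0.0063  0.001   0.0107] deg 1.1
```

```bash
python3 -m handwheel '{"slide":[[0,0,0],[0,0,0],[0,0,0],[-0.0646,0.002,0.132],[-0.0646,0.002,0.132],[0.21,-0.327,0.266],[0.21,-0.327,0.266],[0.21,-0.327,0.266],[0.21,-0.327,0.266],[0.27,-0.33,0.137],[0.27,-0.33,0.137],[0.27,-0.33,0.137],[0.27,-0.33,0.137],[0.27,-0.33,0.137],[0.27,-0.33,0.137],[0.27,-0.33,0.137]],"rotation":[[0,0,0],[0,0,0],[0,0,0],[0,0,0],[0,0,0],[-0.006,0.001,0.0107],[-0.006,0.001,0.0107],[-0.006,0.001,0.0107],[-0.006,0.001,0.0107],[-0.006,0.001,0.0107],[-0.006,0.001,0.0107],[-0.006,0.001,0.0107],[-0.006,0.001,0.0107],[-0.006,0.001,0.0107],[-0.006,0.001,0.0107],[-0.006,0.001,0.0107]],"hand":[-0.2,-0.2,-0.2,-0.2,-0.2,-0.2,-0.2,-0.2,-0.2,-0.2,-0.2,1,1,1,1,1]}' 40; python3 -c "
from plan import *
st();knob('d',76-34,.016)"
```

```text
time: 8.12
tool_pos: [0.6774, -0.113, 0.2597]
tool_rot: [0.781, 0.585, 0.168, 0.138]
wrist_force: [7.1, -1.8, 1.1]
gripper_width: 0.0134
grasp_force: 39.9
t 8.12 jarframe tcp mm [ 64.8 -64.9  19.1] phi 76.1 z -1.0 F [ 7.1 -1.8  1.1] M [-0.37 -0.99 -0.09] w 0.0134 gf 39.9 j [ 0.59  0.38 -0.59  1.8   0.35  0.6  -0.46]
d phi42 up0.016 slide [ 0.0006  0.0034 -0.0084] rot [ 0.1616 -0.005  -0.3426] deg 34.1
```

```bash
python3 -m handwheel '{"slide":[[0,0,-0.001],[0,0.001,-0.003],[0.001,0.001,-0.004],[0.001,0.002,-0.006],[0.001,0.002,-0.006]],"rotation":[[0.04,-0.001,-0.085],[0.08,-0.003,-0.17],[0.12,-0.004,-0.256],[0.1616,-0.005,-0.3426],[0.1616,-0.005,-0.3426]],"hand":[1,1,1,1,1]}' 40; python3 -c "
from plan import *
st();knob('d',42,.075);knob('a',94,.075);knob('a',184,.075);knob('a',184,.018)"
```

```text
time: 8.75
tool_pos: [0.6779, -0.1124, 0.2575]
tool_rot: [0.918, 0.33, 0.202, 0.08]
wrist_force: [4.7, -3.2, 2.1]
gripper_width: 0.0136
grasp_force: 39.9
t 8.75 jarframe tcp mm [ 64.3 -64.3  16.9] phi 41.9 z -1.0 F [ 4.7 -3.2  2.1] M [-0.45 -0.84 -0.29] w 0.0136 gf 39.9 j [ 0.48  0.36 -0.46  1.8   0.25  0.58 -0.97]
d phi42 up0.075 slide [-0.063   0.0046  0.1307] rot [-0.0024  0.0012  0.0004] deg 0.2
a phi94 up0.075 slide [-0.05    0.3218  0.1307] rot [-0.2467  0.0102  0.5239] deg 52.1
a phi184 up0.075 slide [-0.05    0.3218  0.1307] rot [-0.669   0.0253  1.4303] deg 142.1
a phi184 up0.018 slide [0.0102 0.3194 0.0016] rot [-0.669   0.0253  1.4303] deg 142.1
```

```bash
python3 -m handwheel '{"slide":[[0,0,0],[0,0,0],[0,0,0],[-0.063,0.004,0.131],[-0.063,0.004,0.131],[-0.05,0.322,0.131],[-0.05,0.322,0.131],[-0.05,0.322,0.131],[-0.05,0.322,0.131],[-0.05,0.322,0.131],[-0.05,0.322,0.131],[-0.05,0.322,0.131],[-0.05,0.322,0.131],[-0.05,0.322,0.131]],"rotation":[[0,0,0],[0,0,0],[0,0,0],[0,0,0],[-0.05,0.002,0.1],[-0.463,0.0175,0.99],[-0.463,0.0175,0.99],[-0.463,0.0175,0.99],[-0.463,0.0175,0.99],[-0.463,0.0175,0.99],[-0.463,0.0175,0.99],[-0.463,0.0175,0.99],[-0.463,0.0175,0.99],[-0.463,0.0175,0.99]],"hand":[-0.2,-0.2,-0.2,-0.2,-0.2,-0.2,-0.2,-0.2,-0.2,-0.2,-0.2,-0.2,-0.2,-0.2]}' 40; python3 -c "
from plan import *
st();knob('a',184,.075);knob('a',184,.018)"
```

```text
time: 10.5
tool_pos: [0.6548, 0.0175, 0.3067]
tool_rot: [0.349, 0.912, 0.066, 0.205]
wrist_force: [-0.2, -1.4, 0.2]
gripper_width: 0.0531
grasp_force: 0.0
t 10.5 jarframe tcp mm [59.4 64.5 73.5] phi 140.6 z -1.0 F [-0.2 -1.4  0.2] M [-0.01  0.26  0.04] w 0.0531 gf 0.0 j [ 0.53  0.32 -0.82  1.81  0.51  0.75  0.31]
a phi184 up0.075 slide [ 0.0077 -0.0029  0.0077] rot [-0.2004  0.0086  0.4391] deg 43.5
a phi184 up0.018 slide [ 0.0679 -0.0054 -0.1215] rot [-0.2004  0.0086  0.4391] deg 43.5
```

```bash
python3 -m handwheel '{"slide":[[0.008,-0.003,0.008],[0.008,-0.003,0.008],[0.008,-0.003,0.008],[0.008,-0.003,0.008],[0.008,-0.003,0.008],[0.068,-0.005,-0.1215],[0.068,-0.005,-0.1215],[0.068,-0.005,-0.1215],[0.068,-0.005,-0.1215],[0.068,-0.005,-0.1215],[0.068,-0.005,-0.1215],[0.068,-0.005,-0.1215]],"rotation":[[-0.2,0.0086,0.44],[-0.2,0.0086,0.44],[-0.2,0.0086,0.44],[-0.2,0.0086,0.44],[-0.2,0.0086,0.44],[-0.2,0.0086,0.44],[-0.2,0.0086,0.44],[-0.2,0.0086,0.44],[-0.2,0.0086,0.44],[-0.2,0.0086,0.44],[-0.2,0.0086,0.44],[-0.2,0.0086,0.44]],"hand":[-0.2,-0.2,-0.2,-0.2,-0.2,-0.2,-0.2,1,1,1,1,1]}' 40; python3 -c "
from plan import *
st();knob('a',150,.016)"
```

```text
time: 12.0
tool_pos: [0.6826, 0.0152, 0.2592]
tool_rot: [-0.013, 0.976, -0.011, 0.217]
wrist_force: [-3.7, -0.5, 4.6]
gripper_width: 0.0133
grasp_force: 40.0
t 12.0 jarframe tcp mm [64.5 63.5 18.7] phi -176.1 z -1.0 F [-3.7 -0.5  4.6] M [-0.19  0.4  -0.1 ] w 0.0133 gf 40.0 j [ 0.57  0.46 -0.9   1.8   0.72  0.72  0.92]
a phi150 up0.016 slide [ 0.0007  0.0001 -0.0072] rot [ 0.1586 -0.0058 -0.3413] deg 33.9
```

```bash
python3 -m handwheel '{"slide":[[0,0,-0.001],[0,0,-0.003],[0.001,0,-0.004],[0.001,0,-0.006],[0.001,0,-0.006]],"rotation":[[0.04,-0.001,-0.085],[0.08,-0.003,-0.17],[0.12,-0.004,-0.256],[0.1586,-0.006,-0.341],[0.1586,-0.006,-0.341]],"hand":[1,1,1,1,1]}' 40; python3 -c "
from plan import *
st();knob('a',150,.075);knob('c',155,.075);knob('c',155,.018)"
```

```text
time: 12.62
tool_pos: [0.6835, 0.0156, 0.2573]
tool_rot: [0.271, 0.938, 0.052, 0.211]
wrist_force: [-2.2, -0.3, 6.8]
gripper_width: 0.0135
grasp_force: 40.0
t 12.62 jarframe tcp mm [64.5 63.8 16.6] phi 150.1 z -1.0 F [-2.2 -0.3  6.8] M [-0.15  0.1  -0.2 ] w 0.0135 gf 40.0 j [ 0.48  0.42 -0.77  1.8   0.64  0.68  0.39]
a phi150 up0.075 slide [-0.064   0.0018  0.1312] rot [-0.0001  0.0014 -0.0008] deg 0.1
c phi155 up0.075 slide [-0.3645 -0.3037 -0.003 ] rot [-0.0236  0.0024  0.0495] deg 4.9
c phi155 up0.018 slide [-0.3043 -0.3061 -0.1321] rot [-0.0236  0.0024  0.0495] deg 4.9
```

```bash
python3 -m handwheel '{"slide":[[0,0,0],[0,0,0],[0,0,0],[-0.064,0.002,0.131],[-0.064,0.002,0.131],[-0.3645,-0.304,-0.003],[-0.3645,-0.304,-0.003],[-0.3645,-0.304,-0.003],[-0.3645,-0.304,-0.003],[-0.304,-0.306,-0.132],[-0.304,-0.306,-0.132],[-0.304,-0.306,-0.132],[-0.304,-0.306,-0.132],[-0.304,-0.306,-0.132],[-0.304,-0.306,-0.132],[-0.304,-0.306,-0.132]],"rotation":[[0,0,0],[0,0,0],[0,0,0],[0,0,0],[0,0,0],[-0.024,0.002,0.05],[-0.024,0.002,0.05],[-0.024,0.002,0.05],[-0.024,0.002,0.05],[-0.024,0.002,0.05],[-0.024,0.002,0.05],[-0.024,0.002,0.05],[-0.024,0.002,0.05],[-0.024,0.002,0.05],[-0.024,0.002,0.05],[-0.024,0.002,0.05]],"hand":[-0.2,-0.2,-0.2,-0.2,-0.2,-0.2,-0.2,-0.2,-0.2,-0.2,-0.2,1,1,1,1,1]}' 40; python3 -c "
from plan import *
st();knob('c',121,.016)"
```

```text
time: 14.62
tool_pos: [0.5617, -0.1068, 0.2044]
tool_rot: [0.231, 0.949, 0.042, 0.212]
wrist_force: [-4.1, 1.9, 7.9]
gripper_width: 0.0138
grasp_force: 39.3
t 14.62 jarframe tcp mm [-63.6 -63.4  17.9] phi 155.0 z -1.0 F [-4.1  1.9  7.9] M [ 0.42  0.35 -0.13] w 0.0138 gf 39.3 j [ 0.86  0.31 -0.83  2.11  0.5   0.43  0.78]
c phi121 up0.016 slide [ 0.0023 -0.0004 -0.0043] rot [ 0.1598 -0.0065 -0.3423] deg 34.0
```

```bash
python3 -m handwheel '{"slide":[[0,0,-0.001],[0.001,0,-0.002],[0.002,0,-0.003],[0.002,0,-0.0043],[0.002,0,-0.0043]],"rotation":[[0.04,-0.001,-0.085],[0.08,-0.003,-0.17],[0.12,-0.004,-0.256],[0.16,-0.006,-0.342],[0.16,-0.006,-0.342]],"hand":[1,1,1,1,1]}' 40; python3 -c "
from plan import *
st();knob('c',121,.075);knob('b',76,.075);knob('b',75,.016)"
```

```text
time: 15.25
tool_pos: [0.5632, -0.106, 0.2029]
tool_rot: [0.496, 0.84, 0.104, 0.191]
wrist_force: [-1.5, 3.4, 7.5]
gripper_width: 0.0139
grasp_force: 39.2
t 15.25 jarframe tcp mm [-62.9 -62.6  16. ] phi 121.2 z -1.0 F [-1.5  3.4  7.5] M [ 0.66 -0.14  0.21] w 0.0139 gf 39.2 j [ 0.74  0.28 -0.69  2.11  0.38  0.4   0.29]
c phi121 up0.075 slide [-0.0638  0.0003  0.1331] rot [-0.0006  0.0007 -0.0023] deg 0.2
b phi76 up0.075 slide [-0.0508  0.3175  0.1331] rot [ 0.2109 -0.0073 -0.4553] deg 45.2
b phi75 up0.016 slide [ 0.0115  0.315  -0.0006] rot [ 0.2156 -0.0075 -0.4654] deg 46.2
```

```bash
python3 -m handwheel '{"slide":[[0,0,0],[0,0,0],[0,0,0],[-0.064,0,0.133],[-0.064,0,0.133],[-0.05,0.3175,0.133],[-0.05,0.3175,0.133],[-0.05,0.3175,0.133],[-0.05,0.3175,0.133],[0.0115,0.315,0],[0.0115,0.315,0],[0.0115,0.315,0],[0.0115,0.315,0],[0.0115,0.315,0],[0.0115,0.315,0],[0.0115,0.315,0]],"rotation":[[0,0,0],[0,0,0],[0,0,0],[0,0,0],[0.03,0,-0.06],[0.2156,-0.0075,-0.465],[0.2156,-0.0075,-0.465],[0.2156,-0.0075,-0.465],[0.2156,-0.0075,-0.465],[0.2156,-0.0075,-0.465],[0.2156,-0.0075,-0.465],[0.2156,-0.0075,-0.465],[0.2156,-0.0075,-0.465],[0.2156,-0.0075,-0.465],[0.2156,-0.0075,-0.465],[0.2156,-0.0075,-0.465]],"hand":[-0.2,-0.2,-0.2,-0.2,-0.2,-0.2,-0.2,-0.2,-0.2,-0.2,-0.2,1,1,1,1,1]}' 40; python3 -c "
from plan import *
st();knob('b',47,.0145);knob('b',38,.014)"
```

```text
time: 17.25
tool_pos: [0.5683, 0.0184, 0.2032]
tool_rot: [0.787, 0.578, 0.17, 0.135]
wrist_force: [3.6, -2.3, 2.8]
gripper_width: 0.0137
grasp_force: 39.9
t 17.25 jarframe tcp mm [-62.8  62.   16.2] phi 74.9 z -1.0 F [ 3.6 -2.3  2.8] M [-0.55 -0.53 -0.16] w 0.0137 gf 39.9 j [ 0.39  0.25 -0.63  2.13  0.6   0.44 -0.99]
b phi47 up0.0145 slide [ 0.0004  0.0037 -0.0046] rot [ 0.1301 -0.0043 -0.2811] deg 27.9
b phi38 up0.014 slide [ 0.0009  0.0037 -0.0058] rot [ 0.1724 -0.0059 -0.3717] deg 36.9
```

```bash
python3 -m handwheel '{"slide":[[0,0.001,-0.001],[0,0.002,-0.002],[0,0.003,-0.004],[0,0.003,-0.005],[0.001,0.003,-0.006],[0.001,0.003,-0.006]],"rotation":[[0.043,-0.001,-0.094],[0.086,-0.003,-0.187],[0.13,-0.004,-0.281],[0.15,-0.005,-0.325],[0.1724,-0.006,-0.372],[0.1724,-0.006,-0.372]],"hand":[1,1,1,1,1,1]}' 40; python3 -c "
from plan import *
st();knob('b',36,.075);knob('d',42,.075);knob('d',42,.016)"
```

```text
time: 18.0
tool_pos: [0.5686, 0.019, 0.2007]
tool_rot: [0.93, 0.298, 0.204, 0.074]
wrist_force: [3.8, -4.9, 4.4]
gripper_width: 0.0134
grasp_force: 40.0
t 18.0 jarframe tcp mm [-63.6  62.6  13.9] phi 37.9 z -1.0 F [ 3.8 -4.9  4.4] M [-0.73 -0.6  -0.38] w 0.0134 gf 40.0 j [ 0.26  0.24 -0.48  2.14  0.53  0.41 -1.58]
b phi36 up0.075 slide [-0.0643  0.0049  0.1385] rot [ 0.0084  0.0001 -0.0194] deg 1.9
d phi42 up0.075 slide [ 0.2103 -0.3241  0.2727] rot [-0.0197  0.0012  0.041 ] deg 4.1
d phi42 up0.016 slide [ 0.2726 -0.3266  0.139 ] rot [-0.0197  0.0012  0.041 ] deg 4.1
```

```bash
python3 -m handwheel '{"slide":[[0,0,-0.001],[0,0,-0.001]],"rotation":[[0.042,0,-0.09],[0.042,0,-0.09]],"hand":[1,1]}' 40; python3 -c "
from plan import *
st();knob('b',30,.075);knob('d',42,.075);knob('d',42,.016)"
```

```text
time: 18.25
tool_pos: [0.5687, 0.0192, 0.2005]
tool_rot: [0.95, 0.226, 0.208, 0.058]
wrist_force: [3.4, -4.9, 4.7]
gripper_width: 0.0138
grasp_force: 41.3
t 18.25 jarframe tcp mm [-63.6  62.8  13.6] phi 29.1 z -1.0 F [ 3.4 -4.9  4.7] M [-1.22 -0.6   0.25] w 0.0138 gf 41.3 j [ 0.24  0.23 -0.45  2.14  0.51  0.41 -1.71]
b phi30 up0.075 slide [-0.0644  0.0044  0.1392] rot [-0.0051 -0.0006  0.0088] deg 0.9
d phi42 up0.075 slide [ 0.2102 -0.3245  0.2734] rot [-0.0614  0.0016  0.1297] deg 12.9
d phi42 up0.016 slide [ 0.2724 -0.3271  0.1397] rot [-0.0614  0.0016  0.1297] deg 12.9
```

```bash
python3 -m handwheel '{"slide":[[0,0,0],[0,0,0],[0,0,0],[-0.064,0.004,0.139],[-0.064,0.004,0.139],[0.21,-0.3245,0.273],[0.21,-0.3245,0.273],[0.21,-0.3245,0.273],[0.21,-0.3245,0.273],[0.272,-0.326,0.14],[0.272,-0.326,0.14],[0.272,-0.326,0.14],[0.272,-0.326,0.14],[0.272,-0.326,0.14],[0.272,-0.326,0.14],[0.272,-0.326,0.14]],"rotation":[[0,0,0],[0,0,0],[0,0,0],[0,0,0],[-0.02,0,0.04],[-0.0614,0.002,0.13],[-0.0614,0.002,0.13],[-0.0614,0.002,0.13],[-0.0614,0.002,0.13],[-0.0614,0.002,0.13],[-0.0614,0.002,0.13],[-0.0614,0.002,0.13],[-0.0614,0.002,0.13],[-0.0614,0.002,0.13],[-0.0614,0.002,0.13],[-0.0614,0.002,0.13]],"hand":[-0.2,-0.2,-0.2,-0.2,-0.2,-0.2,-0.2,-0.2,-0.2,-0.2,-0.2,1,1,1,1,1]}' 40; python3 -c "
from plan import *
st();knob('d',8,.014)"
```

```text
time: 20.25
tool_pos: [0.6779, -0.1127, 0.2572]
tool_rot: [0.919, 0.33, 0.201, 0.083]
wrist_force: [3.3, -4.9, 1.2]
gripper_width: 0.0136
grasp_force: 40.0
t 20.25 jarframe tcp mm [ 64.1 -64.6  16.7] phi 41.9 z -1.0 F [ 3.3 -4.9  1.2] M [-0.92 -0.61 -0.36] w 0.0136 gf 40.0 j [ 0.5   0.37 -0.49  1.8   0.28  0.59 -1.  ]
d phi8 up0.014 slide [ 0.0016  0.0027 -0.0067] rot [ 0.1607 -0.0063 -0.3409] deg 33.9
```

```bash
python3 -m handwheel '{"slide":[[0,0.001,-0.001],[0.001,0.001,-0.003],[0.001,0.002,-0.005],[0.002,0.002,-0.006],[0.002,0.002,-0.006]],"rotation":[[0.04,-0.002,-0.085],[0.08,-0.003,-0.17],[0.12,-0.005,-0.255],[0.16,-0.006,-0.341],[0.175,-0.007,-0.371]],"hand":[1,1,1,1,1]}' 40; python3 -c "
from plan import *
st()"; python3 -m handwheel '{"slide":[[0,0,0],[0,0,0]],"rotation":[[0.035,-0.001,-0.075],[0.035,-0.001,-0.075]],"hand":[1,1]}' 40; python3 -c "
from plan import *
st();knob('d',0,.075);knob('a',90,.075);knob('a',150,.016)"
```

```text
time: 20.88
tool_pos: [0.6787, -0.1118, 0.2551]
tool_rot: [0.976, 0.022, 0.218, 0.012]
wrist_force: [3.2, -4.0, 1.9]
gripper_width: 0.0133
grasp_force: 40.0
t 20.88 jarframe tcp mm [ 63.9 -63.6  14.4] phi 4.9 z -1.0 F [ 3.2 -4.   1.9] M [-0.85 -0.49 -0.29] w 0.0133 gf 40.0 j [ 0.39  0.35 -0.34  1.81  0.17  0.56 -1.56]
time: 21.12
tool_pos: [0.6788, -0.1117, 0.2548]
tool_rot: [0.975, -0.04, 0.218, -0.002]
wrist_force: [5.6, -5.5, -0.7]
gripper_width: 0.0134
grasp_force: 40.3
t 21.12 jarframe tcp mm [ 63.9 -63.5  14.1] phi -2.4 z -1.0 F [ 5.6 -5.5 -0.7] M [-1.11 -0.67 -0.01] w 0.0134 gf 40.3 j [ 0.37  0.35 -0.31  1.81  0.15  0.56 -1.67]
d phi0 up0.075 slide [-0.0651  0.0027  0.1375] rot [-0.0134  0.0028  0.0235] deg 2.4
a phi90 up0.075 slide [-0.0522  0.3199  0.1375] rot [-0.4369  0.0178  0.9293] deg 92.4
a phi150 up0.016 slide [0.0101 0.3174 0.0039] rot [-0.7187  0.0271  1.5334] deg 152.4
```

```bash
python3 -m handwheel '{"slide":[[0,0,0],[0,0,0]],"rotation":[[0.025,-0.001,-0.053],[0.025,-0.001,-0.053]],"hand":[1,1]}' 40; python3 -c "
from plan import *
st();knob('d',-7,.075);knob('a',80,.075)"
```

```text
time: 21.38
tool_pos: [0.6789, -0.1116, 0.2548]
tool_rot: [0.972, -0.084, 0.218, -0.012]
wrist_force: [4.7, -5.0, 0.9]
gripper_width: 0.0139
grasp_force: 43.5
t 21.38 jarframe tcp mm [ 64.  -63.4  14.1] phi -7.6 z -1.0 F [ 4.7 -5.   0.9] M [-1.35 -0.63  0.51] w 0.0139 gf 43.5 j [ 0.35  0.35 -0.29  1.81  0.13  0.56 -1.74]
d phi-7 up0.075 slide [-0.0653  0.0025  0.1374] rot [-0.0049  0.003   0.0047] deg 0.7
a phi80 up0.075 slide [-0.0523  0.3197  0.1374] rot [-0.4146  0.0172  0.8802] deg 87.6
```

```bash
python3 -m handwheel '{"slide":[[0,0,0],[0,0,0],[0,0,0],[-0.065,0.003,0.137],[-0.065,0.003,0.137],[-0.052,0.32,0.137],[-0.052,0.32,0.137],[-0.052,0.32,0.137],[-0.052,0.32,0.137],[-0.052,0.32,0.137],[-0.052,0.32,0.137],[-0.052,0.32,0.137],[-0.052,0.32,0.137]],"rotation":[[0,0,0],[0,0,0],[0,0,0],[0,0,0],[-0.05,0.002,0.1],[-0.4146,0.017,0.88],[-0.4146,0.017,0.88],[-0.4146,0.017,0.88],[-0.4146,0.017,0.88],[-0.4146,0.017,0.88],[-0.4146,0.017,0.88],[-0.4146,0.017,0.88],[-0.4146,0.017,0.88]],"hand":[-0.2,-0.2,-0.2,-0.2,-0.2,-0.2,-0.2,-0.2,-0.2,-0.2,-0.2,-0.2,-0.2]}' 40; python3 -c "
from plan import *
st();knob('a',150,.075);knob('a',150,.016)"
```

```text
time: 23.0
tool_pos: [0.6556, 0.0188, 0.307]
tool_rot: [0.762, 0.612, 0.16, 0.143]
wrist_force: [1.0, -0.3, 0.2]
gripper_width: 0.0527
grasp_force: 0.0
t 23.0 jarframe tcp mm [60.1 66.  73.5] phi 79.9 z -1.0 F [ 1.  -0.3  0.2] M [ 0.03  0.31 -0.01] w 0.0527 gf 0.0 j [ 0.35  0.27 -0.59  1.81  0.39  0.71 -0.65]
a phi150 up0.075 slide [ 0.0059 -0.0064  0.0071] rot [-0.3246  0.0134  0.7074] deg 70.1
a phi150 up0.016 slide [ 0.0682 -0.0089 -0.1266] rot [-0.3246  0.0134  0.7074] deg 70.1
```

```bash
python3 -m handwheel '{"slide":[[0.006,-0.006,0.007],[0.006,-0.006,0.007],[0.006,-0.006,0.007],[0.006,-0.006,0.007],[0.006,-0.006,0.007],[0.006,-0.006,0.007],[0.006,-0.006,0.007],[0.068,-0.009,-0.1266],[0.068,-0.009,-0.1266],[0.068,-0.009,-0.1266],[0.068,-0.009,-0.1266],[0.068,-0.009,-0.1266],[0.068,-0.009,-0.1266],[0.068,-0.009,-0.1266]],"rotation":[[-0.3246,0.013,0.707],[-0.3246,0.013,0.707],[-0.3246,0.013,0.707],[-0.3246,0.013,0.707],[-0.3246,0.013,0.707],[-0.3246,0.013,0.707],[-0.3246,0.013,0.707],[-0.3246,0.013,0.707],[-0.3246,0.013,0.707],[-0.3246,0.013,0.707],[-0.3246,0.013,0.707],[-0.3246,0.013,0.707],[-0.3246,0.013,0.707],[-0.3246,0.013,0.707]],"hand":[-0.2,-0.2,-0.2,-0.2,-0.2,-0.2,-0.2,-0.2,-0.2,1,1,1,1,1]}' 40; python3 -c "
from plan import *
st();knob('a',116,.014)"
```

```text
time: 24.75
tool_pos: [0.6834, 0.0155, 0.2575]
tool_rot: [0.272, 0.937, 0.053, 0.211]
wrist_force: [-2.1, 0.7, 4.7]
gripper_width: 0.0137
grasp_force: 40.0
t 24.75 jarframe tcp mm [64.5 63.7 16.8] phi 149.9 z -1.0 F [-2.1  0.7  4.7] M [0.12 0.28 0.  ] w 0.0137 gf 40.0 j [ 0.47  0.42 -0.76  1.8   0.63  0.67  0.39]
a phi116 up0.014 slide [ 0.0007 -0.0006 -0.0074] rot [ 0.1593 -0.0048 -0.3419] deg 33.9
```

```bash
python3 -m handwheel '{"slide":[[0,0,-0.001],[0.001,0,-0.003],[0.001,0,-0.005],[0.001,0,-0.006],[0.001,0,-0.006]],"rotation":[[0.04,-0.002,-0.085],[0.08,-0.003,-0.17],[0.12,-0.004,-0.255],[0.16,-0.005,-0.342],[0.16,-0.005,-0.342]],"hand":[1,1,1,1,1]}' 40 >/dev/null; python3 -c "
from plan import *
st()"; python3 -m handwheel '{"slide":[[0,0,0],[0,0,0]],"rotation":[[0.04,-0.001,-0.085],[0.04,-0.001,-0.085]],"hand":[1,1]}' 40 >/dev/null; python3 -c "
from plan import *
st();knob('a',108,.075);knob('c',121,.075);knob('c',121,.016)"
```

```text
t 25.38 jarframe tcp mm [64.7 64.1 14.7] phi 116.0 z -1.0 F [-0.9  0.5  6.7] M [ 0.1  -0.14 -0.1 ] w 0.0137 gf 40.0 j [ 0.38  0.39 -0.63  1.81  0.54  0.64 -0.13]
t 25.62 jarframe tcp mm [64.7 64.1 14.3] phi 107.7 z -1.0 F [3.9 2.6 2.3] M [ 0.33 -0.71  0.04] w 0.0131 gf 40.0 j [ 0.35  0.38 -0.6   1.81  0.52  0.63 -0.26]
a phi108 up0.075 slide [-0.0668  0.0013  0.1363] rot [-0.0032  0.001   0.002 ] deg 0.3
c phi121 up0.075 slide [-0.3673 -0.3042  0.0021] rot [-0.0642  0.0032  0.1329] deg 13.3
c phi121 up0.016 slide [-0.305  -0.3068 -0.1315] rot [-0.0642  0.0032  0.1329] deg 13.3
```

```bash
python3 -m handwheel '{"slide":[[0,0,0],[0,0,0]],"rotation":[[0.035,-0.001,-0.075],[0.035,-0.001,-0.075]],"hand":[1,1]}' 40 >/dev/null; python3 -c "
from plan import *
st();knob('a',101,.075);knob('c',121,.075);knob('c',121,.016)"
```

```text
t 25.88 jarframe tcp mm [64.7 64.1 14. ] phi 100.4 z -1.0 F [7.3 1.9 0.2] M [ 0.04 -1.    0.56] w 0.0133 gf 40.4 j [ 0.33  0.38 -0.57  1.81  0.5   0.63 -0.37]
a phi101 up0.075 slide [-0.0672  0.0012  0.1369] rot [-0.0049  0.0009  0.0052] deg 0.7
c phi121 up0.075 slide [-0.3676 -0.3043  0.0027] rot [-0.0988  0.0043  0.2066] deg 20.6
c phi121 up0.016 slide [-0.3053 -0.3069 -0.1309] rot [-0.0988  0.0043  0.2066] deg 20.6
```

```bash
python3 -m handwheel '{"slide":[[0,0,0],[0,0,0],[0,0,0],[-0.067,0.001,0.137],[-0.067,0.001,0.137],[-0.3676,-0.304,0.003],[-0.3676,-0.304,0.003],[-0.3676,-0.304,0.003],[-0.3676,-0.304,0.003],[-0.305,-0.307,-0.131],[-0.305,-0.307,-0.131],[-0.305,-0.307,-0.131],[-0.305,-0.307,-0.131],[-0.305,-0.307,-0.131],[-0.305,-0.307,-0.131],[-0.305,-0.307,-0.131]],"rotation":[[0,0,0],[0,0,0],[0,0,0],[0,0,0],[-0.02,0,0.04],[-0.099,0.004,0.207],[-0.099,0.004,0.207],[-0.099,0.004,0.207],[-0.099,0.004,0.207],[-0.099,0.004,0.207],[-0.099,0.004,0.207],[-0.099,0.004,0.207],[-0.099,0.004,0.207],[-0.099,0.004,0.207],[-0.099,0.004,0.207],[-0.099,0.004,0.207]],"hand":[-0.2,-0.2,-0.2,-0.2,-0.2,-0.2,-0.2,-0.2,-0.2,-0.2,-0.2,1,1,1,1,1]}' 40 >/dev/null; python3 -c "
from plan import *
st();knob('c',87,.014)"
```

```text
t 27.88 jarframe tcp mm [-62.4 -63.7  16.7] phi 120.8 z -1.0 F [-1.   2.5  7.9] M [ 0.4  -0.28  0.17] w 0.0136 gf 39.8 j [ 0.73  0.27 -0.67  2.11  0.37  0.39  0.29]
c phi87 up0.014 slide [ 0.0005  0.0005 -0.0072] rot [ 0.1599 -0.0053 -0.3393] deg 33.8
```

```bash
python3 -m handwheel '{"slide":[[0,0,-0.001],[0.001,0,-0.003],[0.001,0,-0.005],[0.001,0,-0.006],[0.001,0,-0.006]],"rotation":[[0.04,-0.002,-0.085],[0.08,-0.003,-0.17],[0.12,-0.004,-0.255],[0.16,-0.005,-0.34],[0.16,-0.005,-0.34]],"hand":[1,1,1,1,1]}' 40 >/dev/null; python3 -c "
from plan import *
st()"; python3 -m handwheel '{"slide":[[0,0,0],[0,0,0],[0,0,0]],"rotation":[[0.04,-0.001,-0.085],[0.07,-0.002,-0.15],[0.07,-0.002,-0.15]],"hand":[1,1,1]}' 40 >/dev/null; python3 -c "
from plan import *
st();knob('c',73,.13)"
```

```text
t 28.5 jarframe tcp mm [-62.  -63.4  14.6] phi 86.9 z -1.0 F [0.1 2.8 8.7] M [ 0.52 -0.51  0.12] w 0.0132 gf 39.8 j [ 0.6   0.25 -0.53  2.12  0.26  0.38 -0.2 ]
t 28.88 jarframe tcp mm [-61.9 -63.4  13.9] phi 72.0 z -1.0 F [10.8  2.2 -3.8] M [ 0.28 -1.2   0.12] w 0.0136 gf 39.8 j [ 0.55  0.25 -0.47  2.12  0.2   0.37 -0.41]
c phi73 up0.13 slide [-0.1262  0.0049  0.2615] rot [-0.0074  0.0013  0.0091] deg 1.1
```

```bash
python3 -m handwheel '{"slide":[[0,0,0],[0,0,0]],"rotation":[[0.035,-0.001,-0.075],[0.035,-0.001,-0.075]],"hand":[1,1]}' 40 >/dev/null; python3 -c "
from plan import *
st();knob('c',65,.13)"
```

```text
t 29.12 jarframe tcp mm [-61.9 -63.4  13.7] phi 64.7 z -1.0 F [12.2  0.8 -6.4] M [-0.22 -1.31  0.87] w 0.0137 gf 41.5 j [ 0.53  0.24 -0.44  2.12  0.18  0.37 -0.51]
c phi65 up0.13 slide [-0.1263  0.0048  0.2618] rot [-0.0043  0.0011  0.0018] deg 0.4
```

```bash
cat >> plan.py <<'E'
def Rdown(psi):
    c,s=np.cos(np.radians(psi)),np.sin(np.radians(psi));return np.array([[c,s,0],[s,-c,0],[0,0,-1.]])
E
python3 -c "
from plan import *
to(np.array([.52,-.345,.16]),Rdown(45))"
```

```text
slide [-0.1126 -0.5953 -0.1031] rot [ 0.0503  0.2752 -0.1904] deg 30.5
```

```bash
python3 -m handwheel '{"slide":[[0,0,0],[0,0,0],[0,0,0],[-0.126,0.005,0.26],[-0.126,0.005,0.26],[-0.12,-0.3,0.26],[-0.112,-0.595,0.15],[-0.112,-0.595,-0.1],[-0.112,-0.595,-0.1],[-0.112,-0.595,-0.1],[-0.112,-0.595,-0.1]],"rotation":[[0,0,0],[0,0,0],[0,0,0],[0,0,0],[0,0,0],[0.01,0.06,-0.04],[0.03,0.15,-0.1],[0.05,0.2752,-0.19],[0.05,0.2752,-0.19],[0.05,0.2752,-0.19],[0.05,0.2752,-0.19]],"hand":[-0.2,-0.2,-0.2,-0.2,-0.2,-0.2,-0.2,-0.2,-0.2,-0.2,-0.2]}' 40 >/dev/null; python3 -c "
from plan import *
st();w=r.capture('wrist');s=r.capture('scene');t=r.capture('top')
for n,c in zip('wst',(w,s,t)): np.savez(n+'1.npz',**{k:np.array(v) for k,v in c.items()})
o=np.zeros((600,800,3),np.uint8)
g=lambda a:(255*(a/255.)**.6).astype(np.uint8)
o[:420,:400]=g(w['color'])[:,80:480]
q=cv2.resize(g(s['color'][200:285,225:340]),None,fx=3.4,fy=3.4,interpolation=cv2.INTER_CUBIC);o[:q.shape[0],400:400+q.shape[1]]=q
q=cv2.resize(g(t['color'][105:193,222:337]),None,fx=3.4,fy=3.4,interpolation=cv2.INTER_CUBIC);o[300:300+q.shape[0],400:400+q.shape[1]]=q[:300]
cv2.imwrite('pics/w5.png',o[:,:,::-1]);to(np.array([.52,-.345,.16]),Rdown(45))"
```

```text
t 30.5 jarframe tcp mm [-119.  -306.1  -10.3] phi 49.9 z -0.901 F [-0.2 -0.3  0.6] M [-0.   -0.07 -0.03] w 0.0529 gf 0.0 j [ 0.76  0.58 -0.34  1.64  0.22  0.98 -0.45]
 slide [ 0.0055 -0.0009 -0.0011] rot [-0.0008 -0.0032  0.0006] deg 0.3
```

View pics/w5.png

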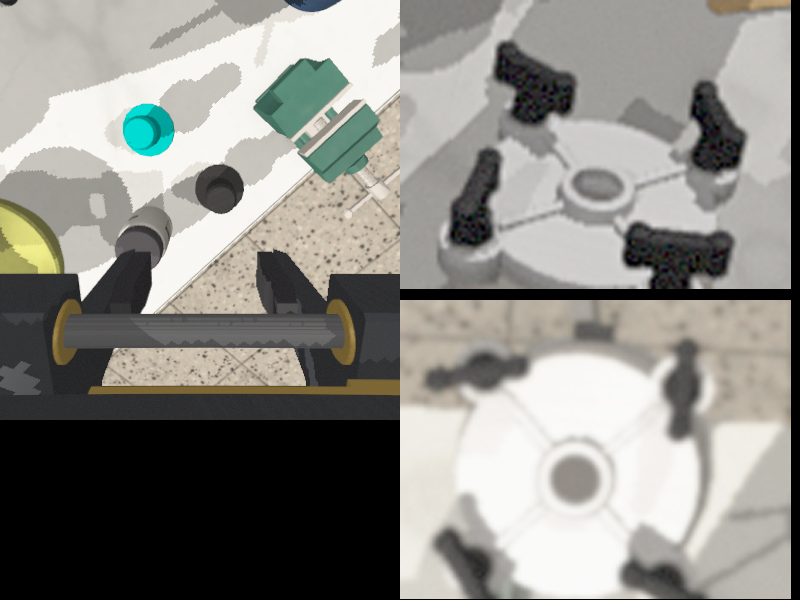

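```bash
python3 - <<'E'
from plan import *
L=lambda n:dict(np.load(n+"1.npz"));W,S,T=L("w"),L("s"),L("t")
tz=lambda p:(np.array(p)-[400,300])/3.4+[222,105]
for k,e in dict(a=[[437,380],[520,367]],d=[[687,350],[680,430]]).items():
    i="abcd".index(k);P=X0+RJ@np.array([*KN[i],.043]);q=onplane(T,tz(e),P,RJ[:,2]);v=RJ.T@(q[1]-q[0]);print(k,np.degrees(np.arctan2(v[1],v[0])))
ss=lambda p:(np.array(p)-[400,0])/3.4+[225,200]
for k,e in dict(a=[[482,155],[465,0]],b=[[700,95],[735,155]],c=[[508,55],[565,100]],d=[[490,158],[462,235]],a2=[[640,245],[725,245]]).items():
    k0={'a2':'a'}.get(k,k)
    if k=='a': continue
    i="abcd".index(k0);P=X0+RJ@np.array([*KN[i],.043]);q=onplane(S,ss(e),P,RJ[:,2]);v=RJ.T@(q[1]-q[0]);print('scene',k0,np.degrees(np.arctan2(v[1],v[0])))
n=np.array([0,0,1.])
def blob(c,box,thr):
    x,y,w,h=box;im=c["color"][y:y+h,x:x+w].max(2);m=(im<thr).astype(np.uint8)
    nn,lab,st_,ce=cv2.connectedComponentsWithStats(m);j=1+np.argmax(st_[1:,4]);print(st_[j]+[x,y,0,0,0]);return ce[j]+[x,y],(lab==j)
for nm,c,b,th in (("w",W,(265,155,65,65),70),("s",S,(170,215,28,28),55),("t",T,(378,210,25,28),60)):
    ce,_=blob(c,b,th);print(nm,ce.round(1),"z.031",onplane(c,ce,.031*n,n).round(4),"z.05",onplane(c,ce,.05*n,n).round(4))
E
```

```text
a -76.83574865985923
d -179.91214049431645
scene b 32.86119840459236
scene c 57.13816825053349
scene d 4.636710658180763
scene a 111.87647312363332
[ 275  164   49   50 1839]
w [298.9 188.1] z.031 [[ 0.5259 -0.3533  0.031 ]] z.05 [[ 0.5286 -0.3497  0.05  ]]
[175 219  17  19 229]
s [182.5 228.8] z.031 [[ 0.5237 -0.3553  0.031 ]] z.05 [[ 0.5323 -0.3485  0.05  ]]
[378 210  25  28 583]
t [391.8 223.9] z.031 [[ 0.5236 -0.3559  0.031 ]] z.05 [[ 0.5201 -0.3512  0.05  ]]
```

```bash
python3 -c "
from plan import *
to(np.array([.5245,-.3545,.015]),Rdown(45))"
```

```text
slide [ 0.0167 -0.0246 -0.3636] rot [-0.0008 -0.0032  0.0006] deg 0.3
```

```bash
python3 -m handwheel '{"slide":[[0.0167,-0.0246,-0.1],[0.0167,-0.0246,-0.2],[0.0167,-0.0246,-0.3],[0.0167,-0.0246,-0.3636],[0.0167,-0.0246,-0.3636],[0.0167,-0.0246,-0.3636],[0.0167,-0.0246,-0.3636],[0.0167,-0.0246,-0.3636],[0.0167,-0.0246,-0.3636]],"rotation":[[0,-0.003,0],[0,-0.003,0],[0,-0.003,0],[0,-0.003,0],[0,-0.003,0],[0,-0.003,0],[0,-0.003,0],[0,-0.003,0],[0,-0.003,0]],"hand":[-0.2,-0.2,-0.2,-0.2,-0.2,1,1,1,1]}' 25 >/dev/null; python3 -c "
from plan import *
st();print(r.observe()['tool_pos'])
c=r.capture('wrist');cv2.imwrite('pics/w6.png',(255*(c['color'][100:400,130:430,::-1]/255.)**.6).astype(np.uint8))"
```

```text
t 31.77 jarframe tcp mm [-168.  -313.9 -142.1] phi 50.0 z -0.906 F [-0.4 -0.4  7.2] M [ 0.14  0.18 -0.  ] w 0.026 gf 25.0 j [ 0.72  0.77 -0.29  1.67  0.3   0.74 -0.49]
[ 0.52452336 -0.35598575  0.01519776]
```

View pics/w6.png

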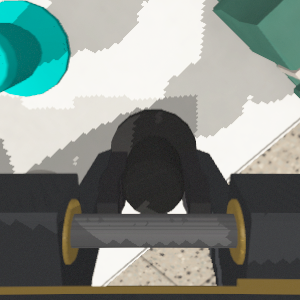

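Wrist view: plug knob between the pads (crop (153,183)), collar edge ahead of it at crop row ~110. The plug is gripped (26 mm).

```bash
python3 - <<'E'
from plan import *
c=r.capture('wrist');o=r.observe();R=Ro.from_quat(o['tool_rot']).as_matrix();p=o['tool_pos'];n=np.array([0,0,1.])
im=c['color'].max(2).astype(int)
print(im[200:222,283])
for x0 in (-.002,0,.002,.004):
    th=np.linspace(0,2*np.pi,180);rim=np.c_[x0+.0235*np.cos(th),.0235*np.sin(th),np.full(180,p[2]-.028)]
    q=proj(c,p+rim@R.T);k=q[:,1].argmin();print(x0,q[k].round(1),'width at',q[:,0].min().round(1),q[:,0].max().round(1))
to(p+[0,0,.35],R);e=X0+RJ@np.array([0,0,.022]);print('vent',e)
for up in (.06,.035,.0): # collar above vent
    to(e+RJ[:,2]*(up-.0128),Rtool(70),f"collar {up}")
E
```

```text
[220 219 219 163 115 113 113 113  94  46  11   9  13  13  14  14  13  14
  13  13  13  13]
-0.002 [284.4 216.7] width at 241.9 326.7
0 [284.4 213.2] width at 241.8 326.9
0.002 [284.4 209.6] width at 241.6 327.0
0.004 [284.4 205.9] width at 241.5 327.1
 slide [0.    0.    0.875] rot [0. 0. 0.] deg 0.0
vent [ 0.62021014 -0.04572076  0.23493877]
collar 0.06 slide [0.1894 0.7777 0.6563] rot [-0.0664 -0.2718  0.2491] deg 33.7
collar 0.035 slide [0.2158 0.7767 0.5996] rot [-0.0664 -0.2718  0.2491] deg 33.7
collar 0.0 slide [0.2527 0.7751 0.5203] rot [-0.0664 -0.2718  0.2491] deg 33.7
```

```bash
cat >> plan.py <<'E'
def plug(up,dx=0,dy=0,phi=70):
    R=Rtool(phi);e=X0+RJ@np.array([.001+dx,dy,.022+up-.0128])-.0018*R[:,0];to(e,R,f"plug {up}")
E
python3 -c "
from plan import *
plug(.06);plug(.036)"
```

```text
plug 0.06 slide [0.1901 0.7735 0.6567] rot [-0.0664 -0.2718  0.2491] deg 33.7
plug 0.036 slide [0.2154 0.7724 0.6023] rot [-0.0664 -0.2718  0.2491] deg 33.7
```

```bash
python3 -m handwheel '{"slide":[[0,0,0.05],[0,0,0.15],[0,0,0.3],[0,0,0.45],[0,0,0.6],[0,0,0.75],[0,0,0.8],[0.19,0.77,0.8],[0.19,0.77,0.8],[0.19,0.77,0.8],[0.19,0.77,0.8],[0.19,0.77,0.8],[0.19,0.77,0.8],[0.19,0.7735,0.66],[0.19,0.7735,0.657],[0.19,0.7735,0.657],[0.19,0.7735,0.657]],"rotation":[[0,0,0],[0,0,0],[0,0,0],[0,0,0],[0,0,0],[0,0,0],[0,0,0],[-0.0664,-0.2718,0.2491],[-0.0664,-0.2718,0.2491],[-0.0664,-0.2718,0.2491],[-0.0664,-0.2718,0.2491],[-0.0664,-0.2718,0.2491],[-0.0664,-0.2718,0.2491],[-0.0664,-0.2718,0.2491],[-0.0664,-0.2718,0.2491],[-0.0664,-0.2718,0.2491],[-0.0664,-0.2718,0.2491]],"hand":[1,1,1,1,1,1,1,1,1,1,1,1,1,1,1,1,1]}' 25 ; python3 - <<'E'
from plan import *
st();plug(.06);plug(.036);plug(.026)
c=r.capture('wrist');o=r.observe();R=Ro.from_quat(o['tool_rot']).as_matrix();p=o['tool_pos']
im=(255*(c['color']/255.)**.6).astype(np.uint8).copy()
th=np.linspace(0,2*np.pi,40)
def ring(C,A,rad,col):
    for u,v in proj(c,C+rad*(np.cos(th)[:,None]*A[:,0]+np.sin(th)[:,None]*A[:,1])): out.append((u,v,col))
out=[];ring(X0+RJ@np.array([.001,0,.022]),RJ,.0165,(255,0,0));ring(X0+RJ@np.array([.001,0,.022]),RJ,.024,(255,0,0))
ring(p+R@np.array([.0018,0,.0152]),R,.0135,(0,255,0));ring(p+R@np.array([.0018,0,-.0128]),R,.0235,(0,0,255))
k=3.;x,y,w,h=170,120,230,190
q=cv2.resize(im[y:y+h,x:x+w],None,fx=k,fy=k,interpolation=cv2.INTER_CUBIC)
for u,v,col in out: cv2.circle(q,(int((u-x)*k),int((v-y)*k)),1,col,-1)
cv2.imwrite('pics/w7.png',q[:,:,::-1])
E
```

```text
time: 34.0
tool_pos: [0.6009, -0.0467, 0.2791]
tool_rot: [0.811, 0.543, 0.175, 0.128]
wrist_force: [-0.4, 0.3, 0.1]
gripper_width: 0.0263
grasp_force: 25.0
t 34.0 jarframe tcp mm [ 1.2 -1.8 70.2] phi 70.0 z -1.0 F [-0.4  0.3  0.1] M [-0.03  0.37 -0.01] w 0.0263 gf 25.0 j [ 0.54  0.2  -0.62  1.97  0.27  0.59 -0.63]
plug 0.06 slide [-0.0009  0.0003 -0.0031] rot [0.0003 0.0009 0.0004] deg 0.1
plug 0.036 slide [ 0.0244 -0.0008 -0.0575] rot [0.0003 0.0009 0.0004] deg 0.1
plug 0.026 slide [ 0.035  -0.0012 -0.0801] rot [0.0003 0.0009 0.0004] deg 0.1
```

View pics/w7.png

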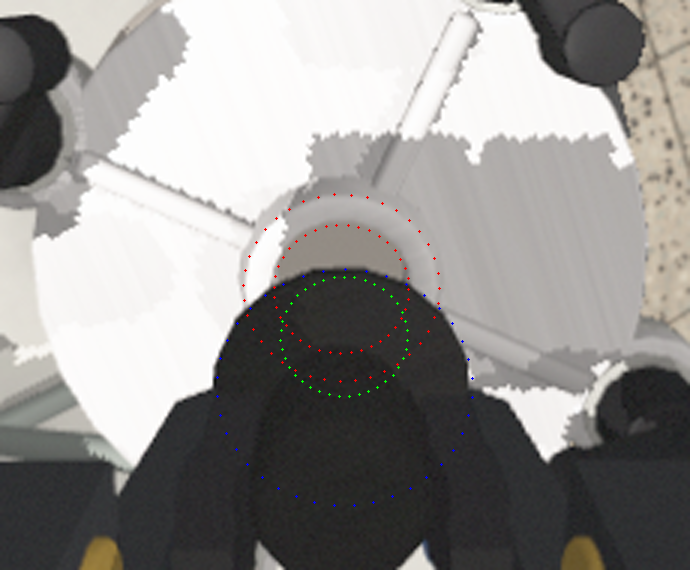

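The drawn rings (hole, neck, collar) coincide with the picture: hole edges at 277/408, collar top at row 270. Aligned, so I insert.

```bash
python3 -m handwheel '{"slide":[[0.012,-0.0005,-0.03],[0.024,-0.001,-0.0575],[0.035,-0.001,-0.08],[0.0434,-0.0015,-0.098],[0.0434,-0.0015,-0.098]],"rotation":[[0,0.001,0],[0,0.001,0],[0,0.001,0],[0,0.001,0],[0,0.001,0]],"hand":[1,1,1,1,1]}' 25 >/dev/null; python3 -c "
from plan import *
st();plug(.018);plug(.0)"
```

```text
t 34.67 jarframe tcp mm [ 2.9 -1.2 27.3] phi 70.0 z -1.0 F [-5.6 -2.3 17.1] M [-0.39 -0.05 -0.12] w 0.0271 gf 24.1 j [ 0.48  0.28 -0.57  1.98  0.38  0.51 -0.72]
plug 0.018 slide [-0.0056 -0.001  -0.0029] rot [ 0.0005  0.0026 -0.0001] deg 0.2
plug 0.0 slide [ 0.0134 -0.0018 -0.0436] rot [ 0.0005  0.0026 -0.0001] deg 0.2
```

```bash
python3 -m handwheel '{"slide":[[0,0,0],[0.003,0,-0.007],[0.006,0,-0.013],[0.006,0,-0.013]],"rotation":[[0,0,0],[0,0,0],[0,0,0],[0,0,0]],"hand":[1,1,1,1]}' 25 >/dev/null; python3 -c "
from plan import *
st();plug(.0,.0025)
c=r.capture('wrist');o=r.observe();R=Ro.from_quat(o['tool_rot']).as_matrix();p=o['tool_pos']
im=c['color'].max(2).astype(int);print(im[195:235,283].tolist())
th=np.linspace(0,2*np.pi,180)
for x0 in (-.002,0,.002,.004):
  q=proj(c,p+np.c_[x0+.0235*np.cos(th),.0235*np.sin(th),np.full(180,-.0128)]@R.T);print(x0,q[:,1].min())
"
```

```text
t 35.17 jarframe tcp mm [ 0.6 -1.4 20.1] phi 70.0 z -1.0 F [ 3.8 -2.2  5. ] M [-0.52 -1.12 -0.22] w 0.0263 gf 24.2 j [ 0.47  0.29 -0.56  1.98  0.39  0.5  -0.73]
plug 0.0 slide [ 0.0167 -0.0014 -0.0222] rot [-0.0001  0.0003  0.    ] deg 0.0
[120, 106, 105, 103, 105, 104, 105, 110, 115, 127, 146, 150, 145, 139, 139, 139, 85, 22, 12, 15, 15, 16, 16, 15, 16, 16, 15, 16, 16, 16, 15, 18, 15, 16, 16, 17, 16, 18, 17, 16]
-0.002 216.8143676954457
0 213.2407311361764
0.002 209.6429175890497
0.004 206.02061853382975
```

```bash
python3 -m handwheel '{"slide":[[0.004,0,-0.008],[0.008,0,-0.016],[0.0115,0,-0.0247],[0.0115,0,-0.0247]],"rotation":[[0,0,0],[0,0,0],[0,0,0],[0,0,0]],"hand":[1,1,1,1]}' 25 >/dev/null; python3 -c "
from plan import *
st();plug(0)
"
```

```text
t 35.73 jarframe tcp mm [ 0.7 -1.2  9.2] phi 70.0 z -1.0 F [ 5.2 -2.2  4. ] M [-0.62 -1.32 -0.33] w 0.0262 gf 24.5 j [ 0.45  0.31 -0.54  1.98  0.42  0.49 -0.76]
plug 0 slide [-0.0007 -0.0013 -0.0003] rot [-0.0001  0.0005 -0.0001] deg 0.0
```

```bash
python3 -m handwheel '{"slide":[[0.001,0,-0.0023],[0.002,0,-0.0045],[0.002,0,-0.0045]],"rotation":[[0,0,0],[0,0,0],[0,0,0]],"hand":[1,1,1]}' 25 >/dev/null; python3 -c "
from plan import *
st()"
```

```text
t 36.1 jarframe tcp mm [ 0.6 -1.2  7.4] phi 70.0 z -1.0 F [ 4.5 -2.6  5.6] M [-0.67 -1.2  -0.3 ] w 0.0265 gf 24.6 j [ 0.45  0.32 -0.54  1.98  0.42  0.48 -0.76]
```

```bash
python3 -m handwheel '{"slide":[[0.001,0,-0.0023],[0.002,0,-0.0045],[0.003,0,-0.007],[0.003,0,-0.007]],"rotation":[[0,0,0],[0,0,0],[0,0,0],[0,0,0]],"hand":[1,1,1,1]}' 25 >/dev/null; python3 - <<'E'
from plan import *
st()
c=r.capture('wrist');o=r.observe();R=Ro.from_quat(o['tool_rot']).as_matrix();p=o['tool_pos']
im=c['color'].max(2).astype(int);print(im[195:235,283].tolist())
th=np.linspace(0,2*np.pi,180)
for z in (-.0128,-.0158,-.0188):
  q=proj(c,p+np.c_[.0015+.0235*np.cos(th),.0235*np.sin(th),np.full(180,z)]@R.T);print(z,q[:,1].min())
E
```

```text
t 36.6 jarframe tcp mm [ 0.  -1.6  5.7] phi 70.0 z -1.0 F [-10.3  -2.6  22.9] M [-0.63  0.38 -0.28] w 0.026 gf 25.0 j [ 0.44  0.32 -0.53  1.98  0.43  0.48 -0.77]
[142, 140, 140, 140, 139, 128, 110, 102, 103, 103, 102, 102, 103, 105, 108, 95, 49, 11, 12, 13, 15, 14, 16, 16, 16, 14, 15, 15, 14, 14, 15, 17, 17, 15, 16, 16, 14, 16, 16, 16]
-0.0128 210.51429027307603
-0.0158 212.18238538155745
-0.0188 213.90875223304468
```

```bash
python3 -m handwheel '{"slide":[[-0.003,0,0.006],[-0.003,0,0.006],[-0.003,0,0.006],[-0.003,0,0.006],[-0.03,0,0.066],[-0.09,0.003,0.19],[-0.2,0,0.4],[-0.4,0,0.45],[-0.4,0,0.45],[-0.4,0,0.45]],"rotation":[[0,0,0],[0,0,0],[0,0,0],[0,0,0],[0,0,0],[0,0,0],[0,0,0],[0,0,0],[0,0,0],[0,0,0]],"hand":[-0.2,-0.2,-0.2,-0.2,-0.2,-0.2,-0.2,-0.2,-0.2,-0.2]}' 25 ; python3 - <<'E'
from plan import *
S=r.capture('scene');T=r.capture('top')
th=np.linspace(0,2*np.pi,90);cs=np.c_[np.cos(th),np.sin(th)]
for nm,c in (("s",S),("t",T)):
    for up in (0,.003,.006,.01):
        pts=np.vstack([np.c_[.001+rad*cs[:,0],rad*cs[:,1],np.full(90,.022+up+z)] for rad,z in((.0235,0),(.0235,.006),(.0135,.046),(.0135,.006))])
        q=proj(c,X0+pts@RJ.T);print(nm,up,"bbox",q.min(0).round(1),q.max(0).round(1))
    ctr=proj(c,X0+RJ@np.array([.001,0,.04]))[0].astype(int);x,y=ctr-22
    m=(c["color"][y:y+44,x:x+44].max(2)<55).astype(np.uint8)
    n,lab,s,ce=cv2.connectedComponentsWithStats(m);j=1+np.argmin(np.linalg.norm(ce[1:]-22,axis=1)) ;print("seen",s[j][:2]+[x,y],s[j][:2]+[x,y]+s[j][2:4],s[j][4])
E
```

```text
time: 37.9
tool_pos: [0.4651, -0.0473, 0.3997]
tool_rot: [0.811, 0.543, 0.174, 0.129]
wrist_force: [1.0, -0.0, 0.1]
gripper_width: 0.0527
grasp_force: 0.0
s 0 bbox [272.4 233.6] [294.1 261. ]
s 0.003 bbox [272.6 232.5] [294.2 260. ]
s 0.006 bbox [272.7 231.4] [294.4 258.9]
s 0.01 bbox [272.9 229.9] [294.7 257.5]
seen [273 235] [294 261] 367
t 0 bbox [262.6 146.3] [284.2 168.1]
t 0.003 bbox [262.4 146.4] [284.2 168.3]
t 0.006 bbox [262.3 146.5] [284.1 168.4]
t 0.01 bbox [262.1 146.7] [284.  168.7]
seen [258 149] [292 179] 542
```

```bash
python3 -c "
from cell import r
print(r.close_job())"
```

```text
the job is handed in; nothing more can be done
None
```

The job is handed in at about 38 s: all four wing knobs were tightened to their stops in two crossing rounds (b, d, a, c), then the vent plug was pressed in with about 25 N, its collar matching the fully seated position in the last scene picture, and the gripper let go and backed clear.

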